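# Load the amplifier overhaul kit tray, lowest parts first, tall cans last

### The arm

A 7-joint arm with a two-finger parallel gripper is mounted at the origin on the work surface. World frame = base frame: x ahead of the robot, y to its left, z up, the work surface at z = 0. Lengths are in m, angles in rad, forces in N, time in s.
With the tool pointing down it reaches from about 0.35 to 0.9 m from the base axis. Payload 19.9 kg.
Tool frame: the origin (TCP) lies where the fingers leave the gripper's body, on its centre line; the fingertips stand 73 mm ahead of it and the grasp point (between the pads) lies 54 mm ahead of it; z points along the fingers, y is the line along which they close (so a half turn about z gives the same grasp; the last joint's range is limited). The gripper opens to 85 mm and grips with 20 to 120 N. Pads are 22 mm wide; open, the fingers measure 114 mm over their backs; the gripper's body (76 mm by 85 mm) begins 54 mm behind the grasp point. The pads swing forward as they close: fully open they stand 13 mm farther back than shut.
Start: joints at [1.238, 0.417, -0.01, 1.614, 0.005, 1.111, -0.053], TCP at [0.179, -0.599, 0.304] pointing down, gripper open.
Joint ranges: [-2.81, 2.81], [-0.39, 2.02], [-1.27, 1.25], [0.06, 2.57], [-1.19, 4.33], [0.19, 2], [-2.82, 2.82]. Speed limits (rad/s): [1.89, 1.89, 2.39, 2.39, 3.01, 3.01, 3.01].

### API

Orientations are given as a unit quaternion [x, y, z, w].
In Python, from rig import r gives the robot as it stands. The module is installed in compiled form; this text tells all that it offers.
- The arm moves only by the tool arm_command, never from a script. Its argument "moves" is a list of rows, each an object with "hand": the opening, from -1 (shut) to 1 (fully open), so that 0 is half open; "xyz": the shift along the world's x, y, z in mm, a list of three; "roll": the turn about the world's z in rad. A call has 1 to 8 rows; each row shifts and turns the commanded pose from where the row before left it; what a row does not reach is not made up. A row lasts 1/12 s, in which the tool goes at most 41.7 mm and 7.16 degrees, less where a joint would pass 70% of its speed; a pose out of reach is approached as far as the arm can. A call with a gripper value outside its range is refused whole. The fingers move at their own pace and stop on an object; the grip force is fixed at half the most. Time passes only in rows, so rows that do not move let the fingers close. It gives the time, the measured TCP pose, the force, the opening and the grip force at its end, in the units of the state.
- r.observe(): the state, without advancing time (a new reading comes with each control period).
- r.capture(name): name is "side" or "top"; returns the picture (400x640x3 uint8, red, green, blue); there is no depth.
- r.calibration(name): a dict with "fx", "fy", "cx", "cy" (pixels), "R" (3x3) and "t" (3): a world point X has camera coordinates R X + t. Camera axes: x right, y down, z forward; pixel columns grow to the right and rows downward; lengths in m; the calibration is good to about 2 mm. A picture is of the moment at which its call begins. calibration takes no time and is no camera call.
- r.sign_off(): hands the job in; it is judged then, once.
The state is a dict: "time_s": time; "joint_positions": joint angles; "qd": joint speeds; "joint_efforts": joint torques, N m; "ee_pos": TCP position; "eef_rot": TCP orientation; "force": force on the tool from outside, world axes, zero at the start; "ft_torque": the same for the moment, N m; "width": opening from 0.0 (shut) to 1.0 (fully open); "finger_force": force on a finger pad.
Only numpy, scipy, OpenCV 4.12 (cv2) and the standard library are available. Lean on these libraries where they do the work, as an engineer would, in place of code of your own. Each camera call takes 0.05 s, during which the arm holds its last target. There are 200 camera calls.

### The job

Make up the kit tray for the amplifier overhaul (left and right as seen from the robot): take the burnt-out resistor that lies in the tray out into the scrap box and put the full-length spare from the crate in the bay it leaves, lay every heat sink in a long bay of the left column, then put the chokes in the long bays of the middle column, and only when all that is in stand the tall electrolytic cans upright in the short bays across the middle, so that nothing tall is ever in the way of a lower part. Everything that is out on the bench for the kit goes in, each part right down on the floor of a bay of its own; how many are out differs from time to time. Leave the film capacitor in its bay, and do not knock the mug or the solder spool about.

Things in the scene. Friction and masses are not known exactly. Their poses are not given: they have to be found in the camera images.
- kit_tray: grey kit tray, fixed, 280 mm along x (roughly away from the robot), 174 along y (robot's left), origin under its centre; floor 4 mm, rim and dividers 4 mm thick, 10 mm high above the floor. Nine bays in 3 columns along x: long bay, short bay, long bay. Rim and dividers beside each long bay are cut away for 44 mm at its middle (finger notches)
- left_near (a point): centre of the floor of the near left bay of the tray (108 x 52 mm), 4 mm above the bench: a place for a heat sink
- left_far (a point): centre of the floor of the far left bay of the tray (108 x 52 mm), 4 mm above the bench: a place for a heat sink
- mid_near (a point): centre of the floor of the near middle bay of the tray (108 x 62 mm), 4 mm above the bench: a place for a choke
- mid_far (a point): centre of the floor of the far middle bay of the tray (108 x 62 mm), 4 mm above the bench: a place for a choke
- right_near (a point): centre of the floor of the near right bay of the tray (108 x 44 mm), 4 mm above the bench: a place for a resistor or the film capacitor
- right_far (a point): centre of the floor of the far right bay of the tray (108 x 44 mm), 4 mm above the bench: a place for a resistor or the film capacitor
- row_left (a point): centre of the floor of the short left bay of the tray (48 x 52 mm), 4 mm above the bench: a place for an electrolytic capacitor
- row_mid (a point): centre of the floor of the short middle bay of the tray (48 x 62 mm), 4 mm above the bench: a place for an electrolytic capacitor
- row_right (a point): centre of the floor of the short right bay of the tray (48 x 44 mm), 4 mm above the bench: a place for an electrolytic capacitor
- heatsink_1: finned aluminium heat sink lying on the bench, a plain 92 x 44 x 28 mm block in outline, fins up; origin at the centre of its underside, x along its 92 mm length, y across its 44 mm width; about 0.18 kg; one or two are out
- heatsink_2: finned aluminium heat sink lying on the bench, a plain 92 x 44 x 28 mm block in outline, fins up; origin at the centre of its underside, x along its 92 mm length, y across its 44 mm width; about 0.18 kg; one or two are out
- choke_1: iron-cored choke (looks like a small transformer): laminated core 64 along x by 54 along y, its top 62 mm above its underside, on a 92 x 40 x 3 mm foot plate whose ends stick out along x, paper-wrapped winding showing at the x faces; origin at the centre of its underside; 0.45 to 0.7 kg; grip it across the 54 mm of the core; one or two are out
- choke_2: iron-cored choke (looks like a small transformer): laminated core 64 along x by 54 along y, its top 62 mm above its underside, on a 92 x 40 x 3 mm foot plate whose ends stick out along x, paper-wrapped winding showing at the x faces; origin at the centre of its underside; 0.45 to 0.7 kg; grip it across the 54 mm of the core; one or two are out
- capacitor_1: tall electrolytic can capacitor standing upright, 38 mm in diameter, can 92 mm high (101 mm with the two brass terminals on top); origin at the centre of its underside, z up along the can; 0.17 kg; two or three are out
- capacitor_2: tall electrolytic can capacitor standing upright, 38 mm in diameter, can 92 mm high (101 mm with the two brass terminals on top); origin at the centre of its underside, z up along the can; 0.17 kg; two or three are out
- capacitor_3: tall electrolytic can capacitor standing upright, 38 mm in diameter, can 92 mm high (101 mm with the two brass terminals on top); origin at the centre of its underside, z up along the can; 0.17 kg; two or three are out
- old_resistor: wire-wound power resistor: brown ribbed tube 24 mm in diameter, axis 15 mm above its underside, between two 30 x 30 mm steel end brackets it rests on, 96 mm long; origin at the centre of its underside, x along its length; about 0.12 kg. The burnt-out one, the only resistor in the tray at the start, in one of the two right-hand long bays
- new_resistor: wire-wound power resistor: brown ribbed tube 24 mm in diameter, axis 15 mm above its underside, between two 30 x 30 mm steel end brackets it rests on, 96 mm long; origin at the centre of its underside, x along its length; about 0.12 kg. The good spare, the longest resistor in the crate, roughly along the crate's x with some 25 mm clear on both sides; a 62 mm resistor, a clear relay and three knobs there are not wanted
- film_capacitor: white block film capacitor 92 x 32 x 28 mm, already in its place in the other right-hand long bay; origin at the centre of its underside
- parts_crate: shallow wooden crate of spares, fixed, 200 mm along its x by 220 mm along its y, 45 mm high, walls and floor 5 mm; origin under its centre
- scrap_box: open cardboard scrap box, empty, fixed, 105 mm along its x by 175 mm along its y, 50 mm high, walls and floor 4 mm; origin under its centre
- mug: white mug, 80 mm wide and 92 mm high, standing loose to the right of the parts; origin at the centre of its underside
- solder_spool: spool of solder, 54 mm in diameter and 40 mm high, standing loose to the right of the parts; origin at the centre of its underside

How it is judged:
On the way, in this order (a step that is already met when the one before it is completed fails the run):
1. the burnt-out resistor is in the scrap box, the spare, the film capacitor and every heat sink are down in their bays, and no choke or can is in the tray yet (x of old_resistor in the frame of scrap_box between -0.05 and 0.05 m and y of old_resistor in the frame of scrap_box between -0.085 and 0.085 m and z of old_resistor in the frame of scrap_box below 0.04 m and linear speed of each of old_resistor, new_resistor, film_capacitor, heatsink_1, heatsink_2 below 0.03 m/s and (horizontal distance between new_resistor and right_near below 0.015 m or horizontal distance between new_resistor and right_far below 0.015 m) and z of each of new_resistor, film_capacitor, heatsink_1, heatsink_2 in the frame of kit_tray below 0.009 m and angle between each of new_resistor, film_capacitor, heatsink_1, heatsink_2's own z axis and vertical below 0.1 rad and (horizontal distance between film_capacitor and right_near below 0.015 m or horizontal distance between film_capacitor and right_far below 0.015 m) and (horizontal distance between heatsink_1 and left_near below 0.012 m or horizontal distance between heatsink_1 and left_far below 0.012 m) and (horizontal distance between heatsink_2 and left_near below 0.012 m or horizontal distance between heatsink_2 and left_far below 0.012 m) and not (x of choke_1 in the frame of kit_tray between -0.138 and 0.138 m and y of choke_1 in the frame of kit_tray between -0.085 and 0.085 m and z of choke_1 in the frame of kit_tray below 0.05 m) and not (x of choke_2 in the frame of kit_tray between -0.138 and 0.138 m and y of choke_2 in the frame of kit_tray between -0.085 and 0.085 m and z of choke_2 in the frame of kit_tray below 0.05 m) and not (x of capacitor_1 in the frame of kit_tray between -0.138 and 0.138 m and y of capacitor_1 in the frame of kit_tray between -0.085 and 0.085 m and z of capacitor_1 in the frame of kit_tray below 0.05 m) and not (x of capacitor_2 in the frame of kit_tray between -0.138 and 0.138 m and y of capacitor_2 in the frame of kit_tray between -0.085 and 0.085 m and z of capacitor_2 in the frame of kit_tray below 0.05 m) and not (x of capacitor_3 in the frame of kit_tray between -0.138 and 0.138 m and y of capacitor_3 in the frame of kit_tray between -0.085 and 0.085 m and z of capacitor_3 in the frame of kit_tray below 0.05 m)), for 0.2 s.
2. every choke is down in a long bay of the middle column, and no tall can is in the tray yet ((horizontal distance between choke_1 and mid_near below 0.014 m or horizontal distance between choke_1 and mid_far below 0.014 m) and z of each of choke_1, choke_2 in the frame of kit_tray below 0.009 m and linear speed of each of choke_1, choke_2 below 0.03 m/s and angle between each of choke_1, choke_2's own z axis and vertical below 0.1 rad and (horizontal distance between choke_2 and mid_near below 0.014 m or horizontal distance between choke_2 and mid_far below 0.014 m) and not (x of capacitor_1 in the frame of kit_tray between -0.138 and 0.138 m and y of capacitor_1 in the frame of kit_tray between -0.085 and 0.085 m and z of capacitor_1 in the frame of kit_tray below 0.05 m) and not (x of capacitor_2 in the frame of kit_tray between -0.138 and 0.138 m and y of capacitor_2 in the frame of kit_tray between -0.085 and 0.085 m and z of capacitor_2 in the frame of kit_tray below 0.05 m) and not (x of capacitor_3 in the frame of kit_tray between -0.138 and 0.138 m and y of capacitor_3 in the frame of kit_tray between -0.085 and 0.085 m and z of capacitor_3 in the frame of kit_tray below 0.05 m)), for 0.2 s.
3. every tall can stands upright in a short bay ((horizontal distance between capacitor_1 and row_left below 0.02 m or horizontal distance between capacitor_1 and row_mid below 0.02 m or horizontal distance between capacitor_1 and row_right below 0.02 m) and z of each of capacitor_1, capacitor_2, capacitor_3 in the frame of kit_tray below 0.009 m and linear speed of each of capacitor_1, capacitor_2, capacitor_3 below 0.03 m/s and angle between each of capacitor_1, capacitor_2, capacitor_3's own z axis and vertical below 0.1 rad and (horizontal distance between capacitor_2 and row_left below 0.02 m or horizontal distance between capacitor_2 and row_mid below 0.02 m or horizontal distance between capacitor_2 and row_right below 0.02 m) and (horizontal distance between capacitor_3 and row_left below 0.02 m or horizontal distance between capacitor_3 and row_mid below 0.02 m or horizontal distance between capacitor_3 and row_right below 0.02 m)), for 0.2 s.
At the end, for the whole second after the job is handed in: Old resistor in the scrap box. Flat on the bay floors (within 5 mm, 0.1 rad), at rest, near a bay centre: heat sinks left long bays (12 mm), new resistor and film capacitor right long bays (15), chokes middle long bays (14), cans upright in short bays (20) (all of step 3 and x of old_resistor in the frame of scrap_box between -0.05 and 0.05 m and y of old_resistor in the frame of scrap_box between -0.085 and 0.085 m and z of old_resistor in the frame of scrap_box below 0.04 m and linear speed of each of old_resistor, new_resistor, film_capacitor, heatsink_1, heatsink_2, choke_1, choke_2 below 0.03 m/s and (horizontal distance between new_resistor and right_near below 0.015 m or horizontal distance between new_resistor and right_far below 0.015 m) and z of each of new_resistor, film_capacitor, heatsink_1, heatsink_2, choke_1, choke_2 in the frame of kit_tray below 0.009 m and angle between each of new_resistor, film_capacitor, heatsink_1, heatsink_2, choke_1, choke_2's own z axis and vertical below 0.1 rad and (horizontal distance between film_capacitor and right_near below 0.015 m or horizontal distance between film_capacitor and right_far below 0.015 m) and (horizontal distance between heatsink_1 and left_near below 0.012 m or horizontal distance between heatsink_1 and left_far below 0.012 m) and (horizontal distance between heatsink_2 and left_near below 0.012 m or horizontal distance between heatsink_2 and left_far below 0.012 m) and (horizontal distance between choke_1 and mid_near below 0.014 m or horizontal distance between choke_1 and mid_far below 0.014 m) and (horizontal distance between choke_2 and mid_near below 0.014 m or horizontal distance between choke_2 and mid_far below 0.014 m)); the robot touches nothing.
It fails at once if the mug is knocked aside or over by more than 40 mm (distance of mug from where it was at the start of the episode above 0.04 m).
It fails at once if the solder spool is knocked aside or over by more than 40 mm (distance of solder_spool from where it was at the start of the episode above 0.04 m).
Of heatsink_1, heatsink_2 only 1 to 2 are there at a start; the rules pass over those that are not, and their reading is None.
Of choke_1, choke_2 only 1 to 2 are there at a start; the rules pass over those that are not, and their reading is None.
Of capacitor_1, capacitor_2, capacitor_3 only 2 to 3 are there at a start; the rules pass over those that are not, and their reading is None.
At some moment in a run one of heatsink_1, heatsink_2 may be knocked a few centimetres aside while the robot is not near it.
It also fails if it takes over 210 s, if anything falls off the work surface, if the arm or the gripper's body presses on something with over 40 N, if the wrist force passes 120 N, or if a joint passes its speed limit or range.

## Working session

There is one attempt and no reset: what is moved stays moved. The work goes in short steps, Python scripts to look and compute and a tool call to move; the robot and the scene stay as the last step left them, time stands still between calls to the robot, and variables do not carry over. Pictures are saved under pics/ and viewed, at most 14 in all, crops included, and the job is handed in when it is done.

Besides the shell and the picture viewer there is one more tool, called after "Request:" in YAML: its name, and indented under it one key for each argument. arm_command: Moves the arm, as the interface text tells. Its arguments: {"type":"object","properties":{"moves":{"type":"array"}},"required":["moves"]}

```bash
mkdir -p pics
cat > h.py <<'E'
import numpy as np, cv2
from rig import r
def cal(n):
    c=r.calibration(n);K=np.array([[c['fx'],0,c['cx']],[0,c['fy'],c['cy']],[0,0,1]]);return K,np.array(c['R']),np.array(c['t'])
def ray(n,uv,z):
    K,R,t=cal(n);uv=np.atleast_2d(np.array(uv,float));d=np.linalg.solve(K,np.c_[uv,np.ones(len(uv))].T);d=(R.T@d).T;o=-R.T@t
    return o+d*((z-o[2])/d[:,2])[:,None]
def proj(n,X):
    K,R,t=cal(n);p=K@(R@np.atleast_2d(X).T+t[:,None]);return (p[:2]/p[2]).T
def save(n,f,crop=None,s=1):
    im=r.capture(n);np.save('pics/%s.npy'%f,im)
    o=im if crop is None else im[crop[1]:crop[3],crop[0]:crop[2]]
    cv2.imwrite('pics/%s.png'%f,cv2.resize(o[...,::-1],None,fx=s,fy=s,interpolation=cv2.INTER_CUBIC));return im
E
python3 - <<'E'
from h import *
save('top','top0',None,1.25);save('side','side0',None,1.25)
s=r.observe();print(s)
for n in('top','side'):
    K,R,t=cal(n);print(n,K[0,0],-R.T@t,R.round(3).tolist())
E
```

```text
{'time_s': 0.1, 'joint_positions': array([ 1.2385023 ,  0.4179393 , -0.01030764,  1.61408088,  0.00473735,
        1.11072166, -0.05302975]), 'qd': array([-6.21490376e-04,  7.56720713e-05, -9.31282754e-04, -1.02564659e-03,
        5.72974973e-04, -3.45278503e-04,  9.03884976e-05]), 'joint_efforts': array([ 1.75817491e-03, -8.65820575e+01,  6.80690166e-01, -4.35640883e+01,
        1.91739405e-02,  4.80813207e-03,  8.29880241e-05]), 'ee_pos': array([ 0.17912425, -0.59854857,  0.30332108]), 'eef_rot': array([ 9.89448382e-01,  1.44884719e-01, -1.39721150e-04, -5.45733052e-04]), 'force': array([-0.72791092,  0.86324184,  1.19368164]), 'ft_torque': array([ 0.03350034, -0.00081952,  0.04760659]), 'finger_force': 0.0, 'width': 0.9997741951628593}
top 385.37655096696227 [ 0.40466438 -0.07733998  0.9999595 ] [[-0.021, -1.0, 0.006], [-0.993, 0.02, -0.114], [0.113, -0.008, -0.994]]
side 442.0055224547783 [-0.12364469  0.77822305  0.87187378] [[-0.806, -0.592, 0.001], [-0.362, 0.491, -0.792], [0.469, -0.638, -0.61]]
```

View pics/top0.png

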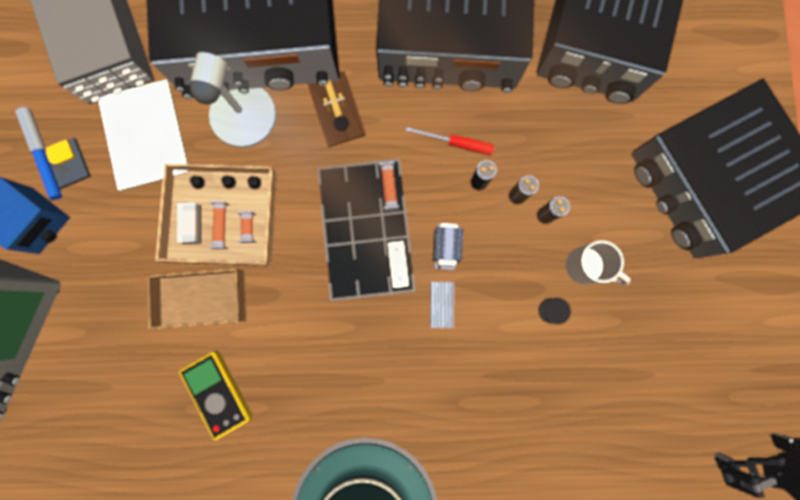

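View pics/side0.png

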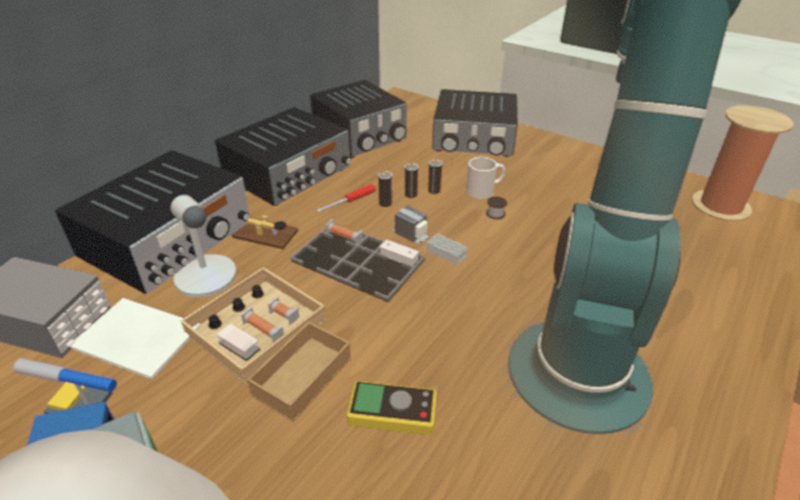

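Top view (1.25x): tray with old resistor in the far right bay (390,186) and film capacitor in the near right bay (399,265). One choke (448,246), one heat sink (442,305) and three cans (485,173; 524,188; 558,208). The spare is in the crate at (218,225), the scrap box at (197,298), the mug at (602,262) and the spool at (555,310).

Run:
```python
from h import *
a=np.load('pics/top0.npy');b=np.load('pics/side0.npy')
c=cv2.resize(a[120:280,110:470][...,::-1],None,fx=2.2,fy=2.2,interpolation=cv2.INTER_CUBIC);cv2.imwrite('pics/c1.png',c)
hsv=cv2.cvtColor(a,cv2.COLOR_RGB2HSV)
def comp(m,name,z,amin=40):
    m=cv2.morphologyEx(m.astype(np.uint8)*255,cv2.MORPH_OPEN,np.ones((2,2)))
    cs,_=cv2.findContours(m,cv2.RETR_EXTERNAL,cv2.CHAIN_APPROX_NONE)
    for k in cs:
        ar=cv2.contourArea(k)
        if ar<amin: continue
        rc=cv2.minAreaRect(k);p=cv2.boxPoints(rc);w=ray('top',p,z);e1=w[1]-w[0];e2=w[2]-w[1]
        if np.linalg.norm(e1)<np.linalg.norm(e2): e1=e2
        an=np.degrees(np.arctan2(e1[1],e1[0]))
        print(name,'px',np.round(rc[0],1),'A',ar,'xy',(w.mean(0)[:2]*1000).round(0),'size',sorted([round(1000*np.linalg.norm(w[1]-w[0])),round(1000*np.linalg.norm(w[2]-w[1]))]),'ang',round(an,1))
H,S,V=[hsv[...,i].astype(int) for i in range(3)]
roi=np.zeros(H.shape,bool);roi[115:285,110:520]=1
dark=(V<75)&roi; comp(dark,'dark',.014)
comp((S<50)&(V>120)&roi,'light',.028)
comp((H<12)&(S>120)&(V>100)&roi,'red',.02,60)
```

```text
dark px [444. 249.] A 335.5 xy [ 389. -393.] size [45, 56] ang -91.2
dark px [287.9 216.1] A 1603.5 xy [481.   3.] size [103, 122] ang -84.7
dark px [292.5 184.2] A 129.5 xy [563. -10.] size [37, 42] ang -84.7
dark px [271.1 186.2] A 251.0 xy [559.  45.] size [41, 46] ang -85.8
dark px [316.9 180.5] A 149.5 xy [572. -73.] size [35, 38] ang -174.9
dark px [437.3 172.8] A 99.0 xy [ 586. -387.] size [30, 32] ang -149.3
dark px [268.4 166.2] A 142.0 xy [612.  52.] size [42, 43] ang -174.2
dark px [413.9 157.3] A 86.5 xy [ 628. -328.] size [26, 32] ang -141.4
dark px [204. 147.] A 51.0 xy [666. 220.] size [21, 21] ang -179.3
dark px [158.5 146.5] A 53.0 xy [670. 338.] size [19, 23] ang -91.1
dark px [183.5 146. ] A 53.0 xy [670. 273.] size [20, 25] ang -135.7
dark px [382.9 146.8] A 83.5 xy [ 658. -248.] size [26, 32] ang -124.0
dark px [297.9 146.1] A 366.5 xy [664. -25.] size [46, 96] ang -146.8
dark px [319.7 149.5] A 70.0 xy [654. -82.] size [10, 100] ang -174.2
dark px [515.5 126. ] A 107.5 xy [ 707. -601.] size [24, 54] ang 175.5
light px [354. 244.] A 613.5 xy [ 406. -164.] size [4
[... 435 characters left out ...]
178.4
light px [313.3 164.8] A 46.0 xy [610. -65.] size [15, 29] ang -82.8
light px [448. 166.] A 101.0 xy [ 600. -411.] size [36, 37] ang 176.6
light px [423.5 149. ] A 94.0 xy [ 646. -350.] size [37, 39] ang -91.1
light px [389.5 136.9] A 98.0 xy [ 680. -264.] size [37, 38] ang -164.3
light px [308.5 132. ] A 54.5 xy [697. -54.] size [16, 39] ang -91.1
light px [130. 132.] A 854.5 xy [706. 407.] size [85, 98] ang -91.1
red px [198.  181.5] A 88.0 xy [574. 232.] size [21, 29] ang -179.2
red px [175.5 180.5] A 205.0 xy [578. 290.] size [23, 65] ang -178.8
red px [311.9 148.7] A 224.5 xy [655. -62.] size [28, 64] ang -174.9
red px [378.  120.5] A 187.5 xy [ 727. -237.] size [24, 95] ang -91.1
```

View pics/c1.png

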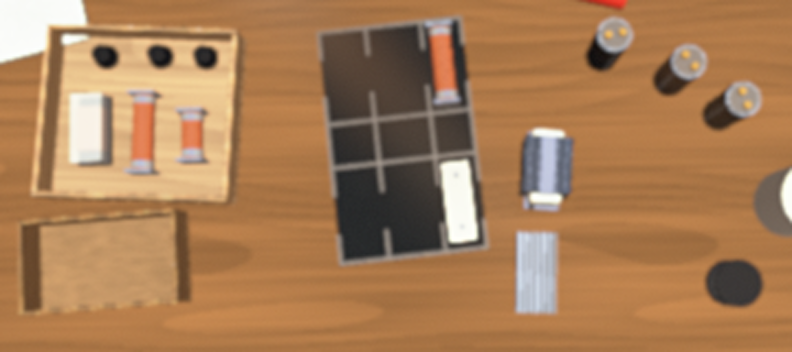

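The crop confirms the layout. Tray corners in the crop are (320,32), (460,19), (487,247) and (341,264). The choke's long axis and the heat sink both run roughly along x.

```bash
cat >> h.py <<'E'
def rect(m,box,z,cam='top',hull=True):
    """mask in box (u0,v0,u1,v1): largest pieces' hull, rays onto plane z, min-area rectangle in mm: centre, (long,short), angle of long side deg (-90..90)"""
    q=np.zeros(m.shape,np.uint8);u0,v0,u1,v1=box;q[v0:v1,u0:u1]=m[v0:v1,u0:u1]
    n,l,st,_=cv2.connectedComponentsWithStats(q);
    k=[i for i in range(1,n) if st[i,4]>8];ys,xs=np.nonzero(np.isin(l,k))
    pts=np.concatenate([np.c_[xs+dx,ys+dy] for dx in(-.5,.5) for dy in(-.5,.5)])
    w=(ray(cam,pts,z)[:,:2]*1000).astype(np.float32)
    (c,s,a)=cv2.minAreaRect(w)
    if s[0]<s[1]: s=s[::-1];a+=90
    a=(a+90)%180-90
    return np.round(c,1),np.round(s,0),round(a,1)
def hsvof(a): return [cv2.cvtColor(a,cv2.COLOR_RGB2HSV)[...,i].astype(int) for i in range(3)]
E
python3 - <<'E'
from h import *
a=np.load('pics/top0.npy')
H,S,V=hsvof(a)
print('hsv wood',H[240,290],S[240,250],V[240,250])
nw=(S<75)|(V<60)
print('tray',rect(nw,(250,122,334,245),.014))
print('heat',rect(S<75,(338,222,368,265),.028))
print('choke all',rect(S<75,(338,172,375,220),.050))
print('film',rect((S<50)&(V>150),(308,188,330,236),.032))
m=(S<70)&(V>95)
for n,bx in(('cap1',(375,124,400,143)),('cap2',(408,138,433,158)),('cap3',(436,154,462,176))): print(n,rect(m|((H<30)&(V>150)&(S>150)),bx,.092), rect(m,bx,.092))
red=(H<12)&(S>120)&(V>90)
print('oldR',rect(red,(300,125,325,172),.029),'newR',rect(red,(168,158,185,202),.027))
ws=lambda p,z:(ray('top',[(u/2.2+110,v/2.2+120) for u,v in p],z)*1000).round(0)[:,:2].tolist()
print('tray corners',ws([(320,32),(460,19),(487,247),(341,264)],.014))
print('newR ends',ws([(143,92),(143,170)],.033),'oldR',ws([(439,23),(448,100)],.034))
print('scrap top',ws([(22,225),(179,210),(188,300),(20,313)],.05))
print('choke top core',ws([(527,138),(570,138),(570,197),(525,197)],.062),'foot ends',ws([(548,130),(545,208)],.003))
print('mug',ws([(790,200)],.09),'spool',ws([(734,283)],.04))
E
python3 - <<'E'
import sys;sys.path.insert(0,'.')
import os;os.chdir('.')
from h import *
a=np.load('pics/top0.npy');c=cv2.resize(a[168:268,330:380][...,::-1],None,fx=6,fy=6,interpolation=cv2.INTER_CUBIC)
b=np.load('pics/side0.npy');d=cv2.resize(b[150:225,290:390][...,::-1],None,fx=5,fy=5,interpolation=cv2.INTER_CUBIC)
o=np.zeros((600,800,3),np.uint8);o[:600,:300]=c;o[:375,300:800]=d;cv2.imwrite('pics/c2.png',o)
E
```

```text
hsv wood 14 153 170
tray (array([567.4,  -9. ]), array([282., 175.]), 5.4)
heat (array([ 407.6, -162.4]), array([95., 50.]), -1.5)
choke all (array([ 523.1, -175.3]), array([96., 59.]), -4.6)
film (array([490.6, -75. ]), array([98., 38.]), 5.9)
cap1 (array([ 671.6, -245.9]), array([62., 47.]), 88.9) (array([ 666.5, -250.4]), array([41., 37.]), 88.9)
cap2 (array([ 634.2, -325.9]), array([58., 49.]), 88.9) (array([ 633. , -328.9]), array([42., 41.]), -2.7)
cap3 (array([ 591.1, -392.5]), array([61., 54.]), 88.9) (array([ 591.2, -388.2]), array([42., 40.]), -46.9)
oldR (array([654.8, -59.8]), array([67., 31.]), 4.5) newR (array([579.1, 289.7]), array([68., 25.]), 1.2)
tray corners [[697.0, 85.0], [710.0, -82.0], [437.0, -108.0], [421.0, 61.0]]
newR ends [[624.0, 287.0], [532.0, 285.0]] oldR [[699.0, -57.0], [607.0, -66.0]]
scrap top [[471.0, 412.0], [484.0, 238.0], [384.0, 226.0], [374.0, 411.0]]
choke top core [[556.0, -154.0], [555.0, -202.0], [489.0, -200.0], [490.0, -150.0]] foot ends [[575.0, -184.0], [482.0, -178.0]]
mug [[478.0, -434.0]] spool [[390.0, -384.0]]
```

View pics/c2.png

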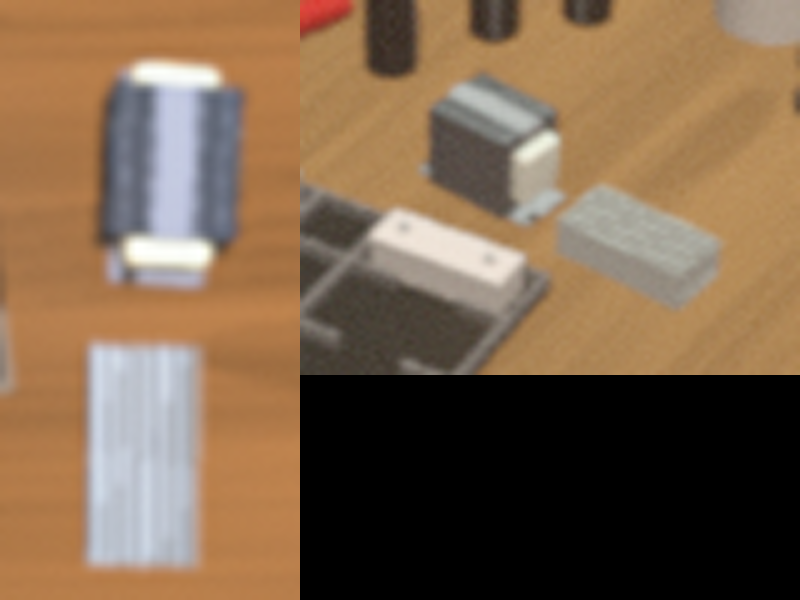

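The close-up shows the choke turned about −4.6° with its centre near (523,−176). The heat sink is at (408,−162), turned −1.5°. Measured sizes match the given ones: tray 282x175, heat sink 95x50, resistor ends 92 mm apart. First move: shut the fingers, then touch down gently to learn where the tips are.

Request:
arm_command:
  moves:
    - {"hand":-1,"xyz":[0,0,-41],"roll":-0.1}
    - {"hand":-1,"xyz":[0,0,-41],"roll":-0.1}
    - {"hand":-1,"xyz":[0,0,-41],"roll":-0.1}
    - {"hand":-1,"xyz":[0,0,-41],"roll":0}
    - {"hand":-1,"xyz":[0,0,-36],"roll":0}
    - {"hand":-1,"xyz":[0,0,-10],"roll":0}
    - {"hand":-1,"xyz":[0,0,0],"roll":0}
    - {"hand":-1,"xyz":[0,0,0],"roll":0}

```text
time_s: 0.77
ee_pos: [0.1793, -0.5993, 0.095]
eef_rot: [1.0, -0.005, 0.0, 0.0]
force: [0.5, -1.3, 0.6]
width: -0.002
finger_force: 0.0
```

Request:
arm_command:
  moves:
    - {"hand":-1,"xyz":[0,0,-4],"roll":0}
    - {"hand":-1,"xyz":[0,0,-4],"roll":0}
    - {"hand":-1,"xyz":[0,0,0],"roll":0}

```text
time_s: 1.02
ee_pos: [0.1793, -0.5991, 0.0867]
eef_rot: [1.0, -0.005, 0.0, 0.001]
force: [0.1, 0.1, -0.1]
width: 0.002
finger_force: 0.0
```

Request:
arm_command:
  moves:
    - {"hand":-1,"xyz":[0,0,-3],"roll":0}
    - {"hand":-1,"xyz":[0,0,-3],"roll":0}
    - {"hand":-1,"xyz":[0,0,-3],"roll":0}
    - {"hand":-1,"xyz":[0,0,0],"roll":0}

```text
time_s: 1.35
ee_pos: [0.1791, -0.5985, 0.0763]
eef_rot: [1.0, -0.005, -0.0, -0.0]
force: [0.4, 0.4, -0.3]
width: 0.001
finger_force: 0.0
```

Request:
arm_command:
  moves:
    - {"hand":1,"xyz":[0,0,40],"roll":0}
    - {"hand":1,"xyz":[0,0,40],"roll":0}
    - {"hand":1,"xyz":[19,36,0],"roll":0}
    - {"hand":1,"xyz":[19,36,0],"roll":0}
    - {"hand":1,"xyz":[19,36,0],"roll":0}
    - {"hand":1,"xyz":[19,36,0],"roll":0}
    - {"hand":1,"xyz":[19,36,0],"roll":0}
    - {"hand":1,"xyz":[19,36,0],"roll":0}

```text
time_s: 2.02
ee_pos: [0.2937, -0.381, 0.157]
eef_rot: [1.0, -0.005, 0.0, 0.0]
force: [0.7, -0.5, 0.8]
width: 0.999
finger_force: 0.0
```

Request:
arm_command:
  moves:
    - {"hand":1,"xyz":[19,36,0],"roll":0}
    - {"hand":1,"xyz":[19,36,0],"roll":0}
    - {"hand":1,"xyz":[19,36,0],"roll":0}
    - {"hand":1,"xyz":[19,36,0],"roll":0}
    - {"hand":1,"xyz":[19,36,0],"roll":0}
    - {"hand":1,"xyz":[19,36,0],"roll":-0.015}
    - {"hand":1,"xyz":[0,4,0],"roll":0}
    - {"hand":1,"xyz":[0,0,0],"roll":0}

```text
time_s: 2.68
ee_pos: [0.4081, -0.1603, 0.157]
eef_rot: [1.0, -0.01, 0.0, -0.0]
force: [-0.5, -0.2, 0.6]
width: 0.994
finger_force: 0.0
```

Run:
```python
from h import *
print(r.observe()['ee_pos'])
a=save('top','t1');b=r.capture('side')
c=cv2.resize(a[160:280,300:400][...,::-1],None,fx=4,fy=4,interpolation=cv2.INTER_CUBIC)
d=cv2.resize(b[130:250,280:380][...,::-1],None,fx=4,fy=4,interpolation=cv2.INTER_CUBIC)
cv2.imwrite('pics/v1.png',np.hstack([c,d]))
```

```text
[ 0.40813558 -0.16034556  0.15698078]
```

View pics/v1.png

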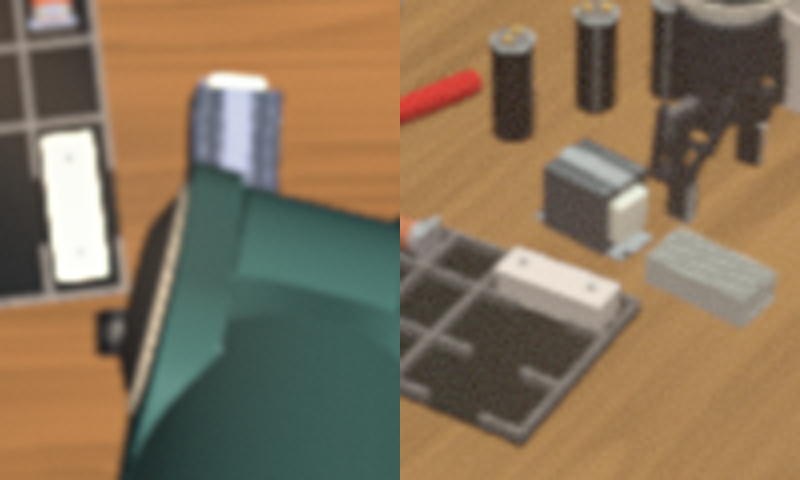

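The side view shows the open fingers above and behind the heat sink, consistent with their height; the heat sink has not moved. Descending and gripping.

Request:
arm_command:
  moves:
    - {"hand":1,"xyz":[0,-2,-40],"roll":0}
    - {"hand":1,"xyz":[0,0,-34],"roll":0}
    - {"hand":1,"xyz":[0,0,-10],"roll":0}
    - {"hand":1,"xyz":[0,0,0],"roll":0}
    - {"hand":-1,"xyz":[0,0,0],"roll":0}
    - {"hand":-1,"xyz":[0,0,0],"roll":0}
    - {"hand":-1,"xyz":[0,0,0],"roll":0}
    - {"hand":-1,"xyz":[0,0,0],"roll":0}

```text
time_s: 3.45
ee_pos: [0.4078, -0.1651, 0.0744]
eef_rot: [1.0, -0.012, 0.001, 0.0]
force: [-6.9, 2.1, 25.7]
width: 0.504
finger_force: 57.2
```

Request:
arm_command:
  moves:
    - {"hand":-1,"xyz":[0,0,0],"roll":0}
    - {"hand":-1,"xyz":[0,0,10],"roll":0}
    - {"hand":-1,"xyz":[0,0,30],"roll":0}
    - {"hand":-1,"xyz":[0,0,40],"roll":0}

```text
time_s: 3.78
ee_pos: [0.406, -0.1643, 0.1531]
eef_rot: [1.0, -0.012, -0.002, -0.001]
force: [0.7, -0.2, -0.7]
width: 0.504
finger_force: 62.5
```

Request:
arm_command:
  moves:
    - {"hand":-1,"xyz":[12.5,34,0],"roll":0.06}
    - {"hand":-1,"xyz":[12.5,34,0],"roll":0.059}
    - {"hand":-1,"xyz":[12.5,34,0],"roll":0}
    - {"hand":-1,"xyz":[12.5,34,0],"roll":0}
    - {"hand":-1,"xyz":[12.4,34,0],"roll":0}
    - {"hand":-1,"xyz":[12,34.3,0],"roll":0}
    - {"hand":-1,"xyz":[0,0,-30],"roll":0}
    - {"hand":-1,"xyz":[0,0,0],"roll":0}

```text
time_s: 4.45
ee_pos: [0.4807, 0.0415, 0.121]
eef_rot: [0.999, 0.049, -0.001, -0.0]
force: [-4.1, -2.2, -4.2]
width: 0.505
finger_force: 62.6
```

Run:
```python
from h import *
s=r.observe();print(s['ee_pos'],s['eef_rot'],s['force'])
a=r.capture('top');b=r.capture('side')
c=cv2.resize(a[120:260,230:330][...,::-1],None,fx=4,fy=4,interpolation=cv2.INTER_CUBIC)
d=cv2.resize(b[130:270,220:320][...,::-1],None,fx=4,fy=4,interpolation=cv2.INTER_CUBIC)
cv2.imwrite('pics/v2.png',np.hstack([c,d]))
```

```text
[0.48067101 0.04147381 0.12099945] [ 9.98787319e-01  4.92183350e-02 -1.18894633e-03 -1.84922291e-04] [-4.0544985  -2.17444061 -4.24340544]
```

View pics/v2.png

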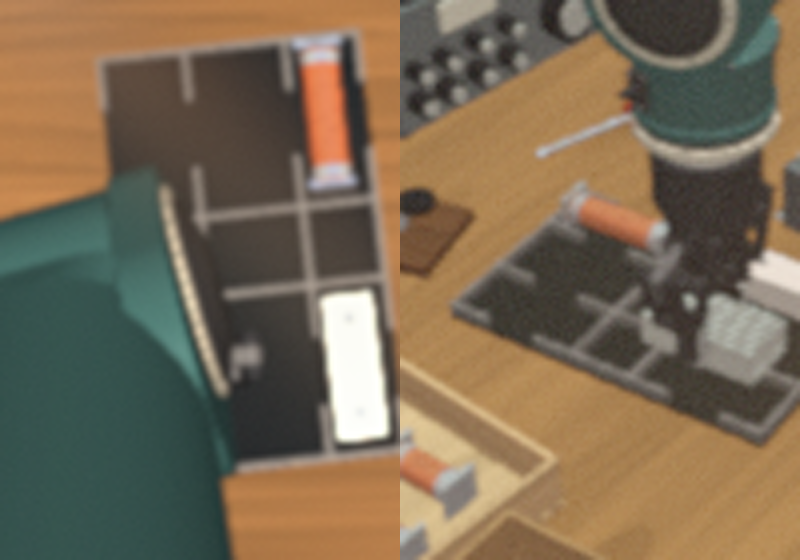

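The heat sink is held level over the left near bay. Lowering and releasing.

Request:
arm_command:
  moves:
    - {"hand":-1,"xyz":[0,-1.5,-20],"roll":0}
    - {"hand":-1,"xyz":[0,0,-14],"roll":0}
    - {"hand":-1,"xyz":[0,0,-5],"roll":0}
    - {"hand":-1,"xyz":[0,0,0],"roll":0}
    - {"hand":-1,"xyz":[0,0,0],"roll":0}

```text
time_s: 4.97
ee_pos: [0.482, 0.0376, 0.085]
eef_rot: [0.999, 0.047, 0.0, 0.0]
force: [-0.3, 0.4, -1.8]
width: 0.503
finger_force: 62.8
```

Request:
arm_command:
  moves:
    - {"hand":-1,"xyz":[-1,2,-2],"roll":0}
    - {"hand":-1,"xyz":[0,0,-2],"roll":0}
    - {"hand":-1,"xyz":[0,0,0],"roll":0}
    - {"hand":-1,"xyz":[0,0,0],"roll":0}

```text
time_s: 5.3
ee_pos: [0.4806, 0.0401, 0.0801]
eef_rot: [0.999, 0.047, 0.0, -0.0]
force: [-0.2, -0.1, -1.5]
width: 0.505
finger_force: 62.8
```

Request:
arm_command:
  moves:
    - {"hand":-1,"xyz":[0,0,-1],"roll":0}
    - {"hand":0.6,"xyz":[0,0,0],"roll":0}
    - {"hand":0.6,"xyz":[0,0,0],"roll":0}
    - {"hand":0.6,"xyz":[0,0,0],"roll":0}
    - {"hand":0.6,"xyz":[0,0,20],"roll":0}
    - {"hand":0.6,"xyz":[0,0,35],"roll":0}
    - {"hand":0.6,"xyz":[35,-20,10],"roll":0}
    - {"hand":0.6,"xyz":[35,-20,0],"roll":0}

```text
time_s: 5.97
ee_pos: [0.5522, 0.0004, 0.1476]
eef_rot: [0.999, 0.049, 0.002, -0.0]
force: [2.0, -0.1, 0.2]
width: 0.799
finger_force: 0.0
```

Request:
arm_command:
  moves:
    - {"hand":0.6,"xyz":[35,-20,0],"roll":0}
    - {"hand":0.6,"xyz":[35,-20,0],"roll":0}
    - {"hand":0.6,"xyz":[34,-21,0],"roll":0}
    - {"hand":0.6,"xyz":[0,0,0],"roll":0}
    - {"hand":0.6,"xyz":[0,0,0],"roll":0}

```text
time_s: 6.38
ee_pos: [0.6554, -0.0624, 0.1431]
eef_rot: [0.999, 0.046, -0.0, 0.0]
force: [-1.4, 0.7, -0.6]
width: 0.8
finger_force: 0.0
```

Run:
```python
from h import *
s=r.observe();print(s['ee_pos'],s['eef_rot'])
a=r.capture('top');b=r.capture('side')
H,S,V=hsvof(a)
print('heat',rect((S<75)&(V>110),(262,190,285,240),.032))
c=cv2.resize(a[110:260,230:340][...,::-1],None,fx=3.6,fy=3.6,interpolation=cv2.INTER_CUBIC)
d=cv2.resize(b[130:280,220:330][...,::-1],None,fx=3.6,fy=3.6,interpolation=cv2.INTER_CUBIC)
cv2.imwrite('pics/v3.png',np.hstack([c,d]))
```

```text
[ 0.65536668 -0.06238741  0.14313767] [ 9.98925454e-01  4.63455912e-02 -1.37939472e-04  6.26032459e-05]
heat (array([518.3,  61.3]), array([64., 19.]), -12.1)
```

View pics/v3.png

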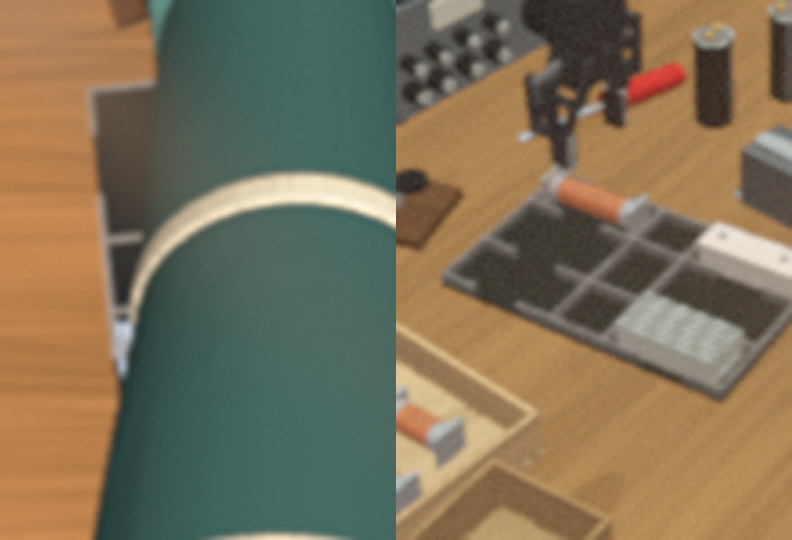

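The heat sink is down in its bay and the open fingers hang above the old resistor. Descending on it.

Request:
arm_command:
  moves:
    - {"hand":0.6,"xyz":[-0.5,1,-35],"roll":0}
    - {"hand":0.6,"xyz":[0,0,-20],"roll":0}
    - {"hand":0.6,"xyz":[0,0,-8],"roll":0}
    - {"hand":0.6,"xyz":[0,0,0],"roll":0}
    - {"hand":-1,"xyz":[0,0,0],"roll":0}
    - {"hand":-1,"xyz":[0,0,0],"roll":0}
    - {"hand":-1,"xyz":[0,0,0],"roll":0}
    - {"hand":-1,"xyz":[0,0,0],"roll":0}

```text
time_s: 7.15
ee_pos: [0.6547, -0.06, 0.0823]
eef_rot: [0.999, 0.047, 0.001, 0.0]
force: [-6.8, 1.3, 17.2]
width: 0.255
finger_force: 58.1
```

Request:
arm_command:
  moves:
    - {"hand":-1,"xyz":[0,0,0],"roll":0}
    - {"hand":-1,"xyz":[0,0,10],"roll":0}
    - {"hand":-1,"xyz":[0,0,30],"roll":0}
    - {"hand":-1,"xyz":[0,0,35],"roll":0}
    - {"hand":-1,"xyz":[0,0,0],"roll":0}

```text
time_s: 7.57
ee_pos: [0.6567, -0.0601, 0.1632]
eef_rot: [0.999, 0.047, 0.004, 0.0]
force: [1.0, 0.1, -0.6]
width: 0.257
finger_force: 59.2
```

Request:
arm_command:
  moves:
    - {"hand":-1,"xyz":[-17.6,29.4,0],"roll":0.12}
    - {"hand":-1,"xyz":[-17.6,29.4,0],"roll":0.12}
    - {"hand":-1,"xyz":[-17.6,29.4,0],"roll":0.12}
    - {"hand":-1,"xyz":[-17.6,29.4,0],"roll":0.12}
    - {"hand":-1,"xyz":[-17.6,29.4,0],"roll":0.12}
    - {"hand":-1,"xyz":[-17.6,29.4,0],"roll":0.12}
    - {"hand":-1,"xyz":[-17.6,29.4,0],"roll":0.12}
    - {"hand":-1,"xyz":[-17.6,29.4,0],"roll":0.12}

```text
time_s: 8.23
ee_pos: [0.5125, 0.1764, 0.1568]
eef_rot: [0.863, 0.506, 0.001, 0.0]
force: [1.2, 1.0, -0.6]
width: 0.259
finger_force: 59.3
```

Request:
arm_command:
  moves:
    - {"hand":-1,"xyz":[-17.6,29.4,0],"roll":0.12}
    - {"hand":-1,"xyz":[-17.6,29.4,0],"roll":0.12}
    - {"hand":-1,"xyz":[-17.6,29.4,0],"roll":0.12}
    - {"hand":-1,"xyz":[-17.6,29.4,0],"roll":0.12}
    - {"hand":-1,"xyz":[-17.6,29.4,0],"roll":0.12}
    - {"hand":-1,"xyz":[0,0,0],"roll":0}
    - {"hand":-1,"xyz":[0,0,0],"roll":0}

```text
time_s: 8.82
ee_pos: [0.4244, 0.3238, 0.1566]
eef_rot: [0.676, 0.737, 0.0, 0.0]
force: [0.1, 0.2, -1.1]
width: 0.253
finger_force: 59.2
```

Run:
```python
from h import *
s=r.observe();print(s['ee_pos'],s['eef_rot'])
a=r.capture('top');b=r.capture('side')
H,S,V=hsvof(a)
c=cv2.resize(a[120:280,100:240][...,::-1],None,fx=2.8,fy=2.8,interpolation=cv2.INTER_CUBIC)
d=cv2.resize(b[180:340,140:300][...,::-1],None,fx=2.5,fy=2.8,interpolation=cv2.INTER_CUBIC)
np.save('pics/v4.npy',b);cv2.imwrite('pics/v4.png',np.hstack([c,d]))
```

```text
[0.42441677 0.32380339 0.15660392] [6.75553494e-01 7.37310816e-01 4.88053481e-04 1.31346715e-05]
```

View pics/v4.png

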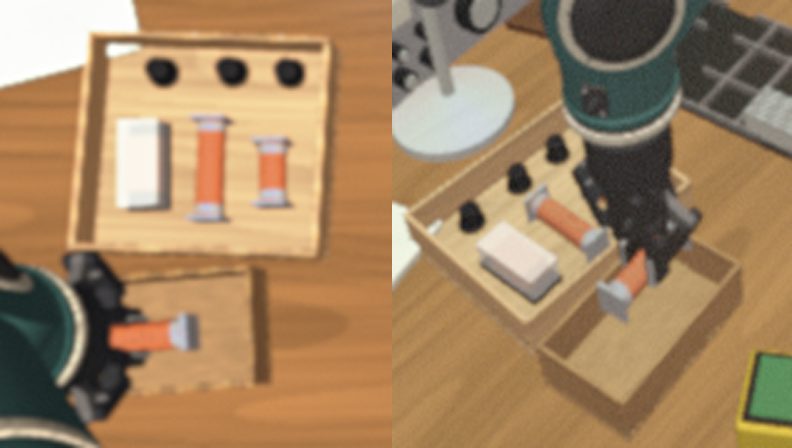

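The resistor is held across the scrap box, along its length. The spare's tube centre in the crate is at (210,166) in the top crop and (566,222) in the side crop.

Request:
arm_command:
  moves:
    - {"hand":-1,"xyz":[3,0,-40],"roll":0}
    - {"hand":-1,"xyz":[0,0,-25],"roll":0}
    - {"hand":-1,"xyz":[0,0,0],"roll":0}
    - {"hand":-0.1,"xyz":[0,0,0],"roll":0}
    - {"hand":-0.1,"xyz":[0,0,0],"roll":0}
    - {"hand":-0.1,"xyz":[0,0,0],"roll":0}
    - {"hand":-0.1,"xyz":[0,0,30],"roll":0}
    - {"hand":-0.1,"xyz":[0,0,40],"roll":0}

```text
time_s: 9.58
ee_pos: [0.4275, 0.3216, 0.1609]
eef_rot: [0.677, 0.736, -0.002, -0.0]
force: [0.2, -0.1, 0.8]
width: 0.449
finger_force: 0.0
```

Run:
```python
from h import *
s=r.observe();print(s['ee_pos'],s['eef_rot'],s['width'])
top=[(x/2.8+100,y/2.8+120) for x,y in((211,119),(208,212),(210,166))]
sid=[((x-392)/2.5+140,y/2.8+180) for x,y in((566,222),)]
print('brackets z35',(ray('top',top[:2],.035)*1000).round(1).tolist())
def tri(a,b):
    A=[];
    for n,(u,v) in(('top',a),('side',b)):
        K,R,t=cal(n);P=K@np.c_[R,t];A+=[u*P[2]-P[0],v*P[2]-P[1]]
    X=np.linalg.svd(np.array(A))[2][-1];return (X[:3]/X[3]*1000).round(1)
print('tube',tri(top[2],sid[0]))
b=np.load('pics/v4.npy');H,S,V=hsvof(b)
red=((H<12)&(S>110)&(V>100)).astype(np.uint8);n,l,st,c=cv2.connectedComponentsWithStats(red)
for i in range(1,n):
    if st[i,4]>60: print('side red',st[i],c[i].round(1),(ray('side',[c[i]],.020)*1000).round(0)[0,:2])
a=np.load('pics/top0.npy');H,S,V=hsvof(a)
red=((H<12)&(S>110)&(V>100)).astype(np.uint8);n,l,st,c=cv2.connectedComponentsWithStats(red)
for i in range(1,n):
    if st[i,4]>60: print('top red',st[i],c[i].round(1),(ray('top',[c[i]],.020)*1000).round(0)[0,:2])
```

```text
[0.42752952 0.32159226 0.16093723] [ 6.76749242e-01  7.36211850e-01 -1.52769756e-03 -4.91698375e-04] 0.4492174001275566
brackets z35 [[621.4, 285.5, 35.0], [536.2, 286.3, 35.0]]
tube [579.4 289.5  22.6]
side red [ 562   99   60   72 2409] [589.5 135.3] [  -99. -1008.]
side red [276 147  25  15 188] [288.2 153.8] [ 737. -232.]
side red [198 251  21  17 127] [207.6 259.1] [586. 290.]
side red [230 269  12  17 106] [236.8 276.9] [480. 289.]
top red [627   0  13 108 774] [635.   37.9] [ 944. -941.]
top red [195  43  43   7  81] [214.3  46. ] [941. 194.]
top red [358 107  38  18 398] [377.  115.3] [ 741. -235.]
top red [305 136  13  25 260] [310.9 147.8] [657. -59.]
top red [170 167  10  26 241] [174.8 179.5] [580. 292.]
top red [193 175   9  12 108] [197.  180.5] [577. 235.]
```

Request:
arm_command:
  moves:
    - {"hand":-0.12,"xyz":[19,-4,0],"roll":-0.118}
    - {"hand":-0.12,"xyz":[19,-4,0],"roll":-0.118}
    - {"hand":-0.12,"xyz":[19,-4,0],"roll":-0.118}
    - {"hand":-0.12,"xyz":[19,-4,0],"roll":-0.118}
    - {"hand":-0.12,"xyz":[19,-4,0],"roll":-0.118}
    - {"hand":-0.12,"xyz":[19,-4,0],"roll":-0.118}
    - {"hand":-0.12,"xyz":[19,-4,0],"roll":-0.118}
    - {"hand":-0.12,"xyz":[18.5,-3.5,0],"roll":-0.118}

```text
time_s: 10.25
ee_pos: [0.5812, 0.2905, 0.1627]
eef_rot: [0.939, 0.345, 0.001, -0.0]
force: [0.8, -0.2, 1.3]
width: 0.436
finger_force: 0.0
```

Request:
arm_command:
  moves:
    - {"hand":-0.12,"xyz":[0,0,0],"roll":-0.118}
    - {"hand":-0.12,"xyz":[0,0,0],"roll":-0.118}
    - {"hand":-0.12,"xyz":[0,0,0],"roll":-0.118}
    - {"hand":-0.12,"xyz":[0,0,0],"roll":-0.118}
    - {"hand":-0.12,"xyz":[0,0,0],"roll":-0.118}
    - {"hand":-0.12,"xyz":[0,0,0],"roll":-0.112}
    - {"hand":-0.12,"xyz":[0,0,0],"roll":0}
    - {"hand":-0.12,"xyz":[0,0,0],"roll":0}

```text
time_s: 10.92
ee_pos: [0.58, 0.2911, 0.1622]
eef_rot: [1.0, 0.006, 0.001, -0.0]
force: [0.2, -0.4, 0.2]
width: 0.441
finger_force: 0.0
```

Run:
```python
from h import *
s=r.observe();print(s['ee_pos'],s['eef_rot'])
a=r.capture('top');b=r.capture('side')
c=cv2.resize(a[120:280,100:240][...,::-1],None,fx=2.8,fy=2.8,interpolation=cv2.INTER_CUBIC)
d=cv2.resize(b[180:340,140:300][...,::-1],None,fx=2.5,fy=2.8,interpolation=cv2.INTER_CUBIC)
cv2.imwrite('pics/v5.png',np.hstack([c,d]))
```

```text
[0.57995987 0.2910939  0.1621642 ] [ 9.99979901e-01  6.28889289e-03  6.37768819e-04 -4.89598826e-04]
```

View pics/v5.png

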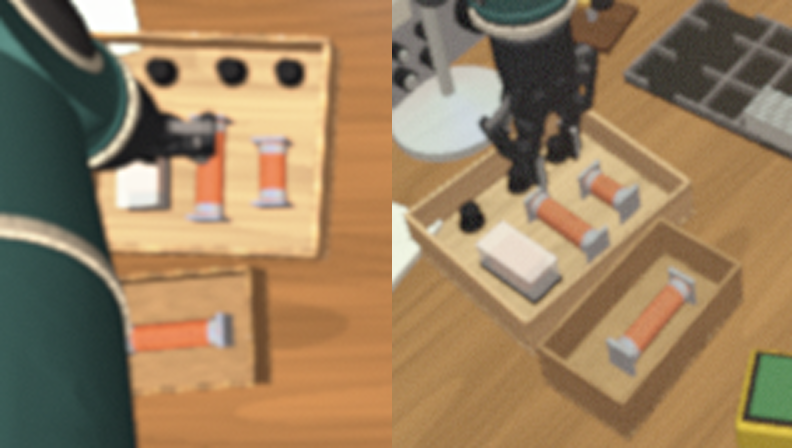

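The old resistor lies flat in the scrap box, and the gripper is above the spare. Descending into the crate.

Request:
arm_command:
  moves:
    - {"hand":-0.12,"xyz":[-1,-1,-35],"roll":0}
    - {"hand":-0.12,"xyz":[0,0,-25],"roll":0}
    - {"hand":-0.12,"xyz":[0,0,-12],"roll":0}
    - {"hand":-0.12,"xyz":[0,0,-8],"roll":0}
    - {"hand":-0.12,"xyz":[0,0,0],"roll":0}
    - {"hand":-0.12,"xyz":[0,0,0],"roll":0}

```text
time_s: 11.52
ee_pos: [0.5792, 0.29, 0.0817]
eef_rot: [1.0, 0.005, 0.0, -0.0]
force: [0.4, -0.0, 0.7]
width: 0.443
finger_force: 0.0
```

Request:
arm_command:
  moves:
    - {"hand":-1,"xyz":[0,0,0],"roll":0}
    - {"hand":-1,"xyz":[0,0,0],"roll":0}
    - {"hand":-1,"xyz":[0,0,0],"roll":0}
    - {"hand":-1,"xyz":[0,0,0],"roll":0}

```text
time_s: 11.85
ee_pos: [0.5795, 0.2902, 0.0826]
eef_rot: [1.0, 0.004, 0.001, -0.001]
force: [-1.2, -1.0, 5.4]
width: 0.256
finger_force: 58.5
```

Request:
arm_command:
  moves:
    - {"hand":-1,"xyz":[0,0,15],"roll":0}
    - {"hand":-1,"xyz":[0,0,30],"roll":0}
    - {"hand":-1,"xyz":[0,0,30],"roll":0}
    - {"hand":-1,"xyz":[8.4,-39,0],"roll":0.043}
    - {"hand":-1,"xyz":[8.4,-39,0],"roll":0.043}
    - {"hand":-1,"xyz":[8.4,-39,0],"roll":0}
    - {"hand":-1,"xyz":[8.4,-39,0],"roll":0}
    - {"hand":-1,"xyz":[8.4,-39,0],"roll":0}

```text
time_s: 12.52
ee_pos: [0.6212, 0.0929, 0.1579]
eef_rot: [0.999, 0.048, 0.001, -0.0]
force: [1.4, -0.2, -1.4]
width: 0.257
finger_force: 59.3
```

Request:
arm_command:
  moves:
    - {"hand":-1,"xyz":[8.4,-39,0],"roll":0}
    - {"hand":-1,"xyz":[8.4,-39,0],"roll":0}
    - {"hand":-1,"xyz":[8.4,-39,0],"roll":0}
    - {"hand":-1,"xyz":[8.4,-39,-10],"roll":0}
    - {"hand":-1,"xyz":[0,0,-15],"roll":0}
    - {"hand":-1,"xyz":[0,0,0],"roll":0}
    - {"hand":-1,"xyz":[0,0,0],"roll":0}

```text
time_s: 13.1
ee_pos: [0.6543, -0.061, 0.1318]
eef_rot: [0.999, 0.047, -0.0, -0.0]
force: [-0.4, 1.5, -0.0]
width: 0.26
finger_force: 59.3
```

Run:
```python
from h import *
s=r.observe();print(s['ee_pos'],s['eef_rot'])
b=r.capture('side')
d=cv2.resize(b[110:260,220:380][...,::-1],None,fx=4,fy=4,interpolation=cv2.INTER_CUBIC)
cv2.imwrite('pics/v6.png',d)
```

```text
[ 0.65434428 -0.0610462   0.13181988] [ 9.98878736e-01  4.73411260e-02 -2.61091015e-05 -2.95675086e-04]
```

View pics/v6.png

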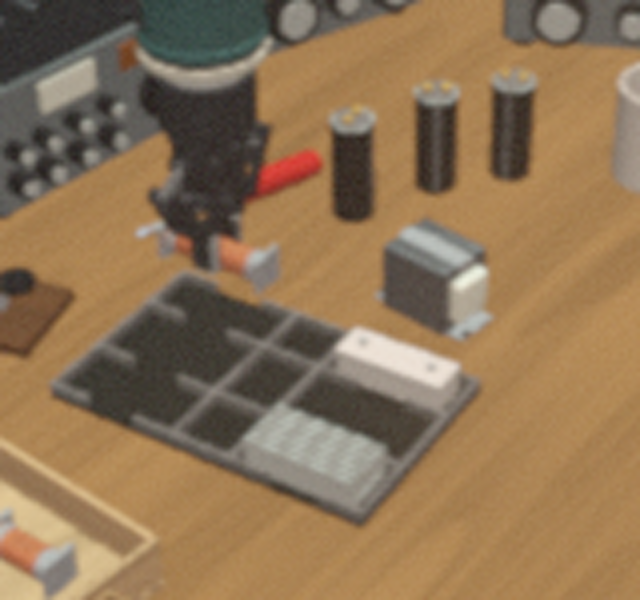

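The spare is held level over the far right bay. Lowering it in.

Request:
arm_command:
  moves:
    - {"hand":-1,"xyz":[0.5,-0.5,-25],"roll":0}
    - {"hand":-1,"xyz":[0,0,-16],"roll":0}
    - {"hand":-1,"xyz":[0,0,-7],"roll":0}
    - {"hand":-1,"xyz":[0,0,0],"roll":0}
    - {"hand":-1,"xyz":[0,0,0],"roll":0}

```text
time_s: 13.57
ee_pos: [0.6554, -0.0609, 0.084]
eef_rot: [0.999, 0.048, 0.0, -0.0]
force: [0.0, 0.6, -1.0]
width: 0.256
finger_force: 59.4
```

Request:
arm_command:
  moves:
    - {"hand":-0.1,"xyz":[0,0,0],"roll":0}
    - {"hand":-0.1,"xyz":[0,0,0],"roll":0}
    - {"hand":-0.1,"xyz":[0,0,0],"roll":0}
    - {"hand":0.2,"xyz":[0,0,10],"roll":0}
    - {"hand":1,"xyz":[0,0,40],"roll":0}
    - {"hand":1,"xyz":[0,0,40],"roll":-0.06}
    - {"hand":1,"xyz":[0,-40,0],"roll":-0.06}
    - {"hand":1,"xyz":[0,-40,0],"roll":-0.058}

```text
time_s: 14.23
ee_pos: [0.6565, -0.1404, 0.1771]
eef_rot: [0.999, -0.041, 0.003, -0.0]
force: [1.1, -1.5, -0.0]
width: 1.004
finger_force: 0.0
```

Request:
arm_command:
  moves:
    - {"hand":1,"xyz":[0,-34,0],"roll":0}
    - {"hand":1,"xyz":[-40,0,0],"roll":0}
    - {"hand":1,"xyz":[-40,0,0],"roll":0}
    - {"hand":1,"xyz":[-40,0,0],"roll":0}
    - {"hand":1,"xyz":[-12,0,0],"roll":0}
    - {"hand":1,"xyz":[0,0,0],"roll":0}
    - {"hand":1,"xyz":[0,0,0],"roll":0}

```text
time_s: 14.82
ee_pos: [0.523, -0.176, 0.1742]
eef_rot: [0.999, -0.042, 0.001, 0.0]
force: [1.1, -0.6, -0.2]
width: 0.996
finger_force: 0.0
```

Run:
```python
from h import *
s=r.observe();print(s['ee_pos'],s['eef_rot'])
a=r.capture('top');b=r.capture('side')
c=cv2.resize(a[110:260,230:370][...,::-1],None,fx=2.8,fy=3,interpolation=cv2.INTER_CUBIC)
d=cv2.resize(b[110:260,230:360][...,::-1],None,fx=3,fy=3,interpolation=cv2.INTER_CUBIC)
cv2.imwrite('pics/v7.png',np.hstack([c,d]))
H,S,V=hsvof(a);red=(H<12)&(S>120)&(V>90);print(rect(red,(300,125,325,172),.029), (red[125:172,300:325]).sum())
```

```text
[ 0.52299036 -0.17600817  0.17417257] [ 9.99123842e-01 -4.18444880e-02  7.48238141e-04  1.66196626e-04]
(array([655.1, -60.8]), array([67., 31.]), 4.2) 268
```

View pics/v7.png

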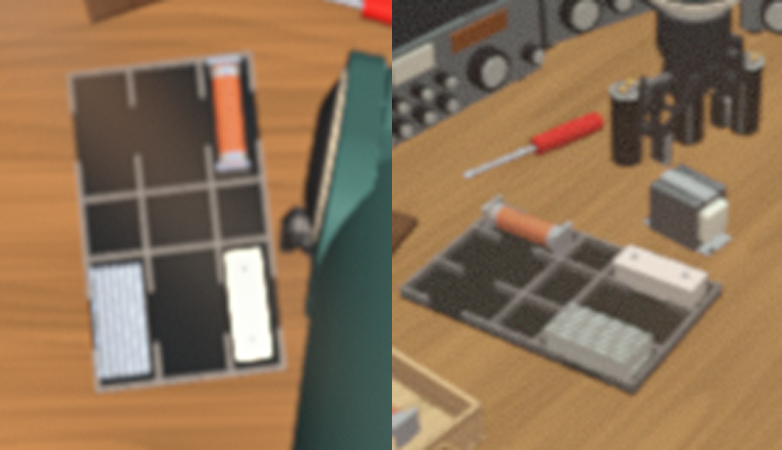

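Heat sink, film capacitor and spare all sit in their bays (spare at (655,−61)), so step 1 should be met. Gripping the choke now, high up.

Request:
arm_command:
  moves:
    - {"hand":1,"xyz":[0,0,-35],"roll":0}
    - {"hand":1,"xyz":[0,0,-20],"roll":0}
    - {"hand":1,"xyz":[0,0,-7],"roll":0}
    - {"hand":1,"xyz":[0,0,0],"roll":0}
    - {"hand":-1,"xyz":[0,0,0],"roll":0}
    - {"hand":-1,"xyz":[0,0,0],"roll":0}
    - {"hand":-1,"xyz":[0,0,0],"roll":0}
    - {"hand":-1,"xyz":[0,0,0],"roll":0}

```text
time_s: 15.58
ee_pos: [0.5236, -0.1761, 0.1124]
eef_rot: [0.999, -0.042, 0.001, 0.0]
force: [-1.7, -0.9, 6.1]
width: 0.613
finger_force: 62.0
```

Request:
arm_command:
  moves:
    - {"hand":-1,"xyz":[0,0,0],"roll":0}
    - {"hand":-1,"xyz":[0,0,8],"roll":0}
    - {"hand":-1,"xyz":[0,0,20],"roll":0}
    - {"hand":-1,"xyz":[0,0,20],"roll":0}
    - {"hand":-1,"xyz":[0,0,15],"roll":0}
    - {"hand":-1,"xyz":[0,0,0],"roll":0}
    - {"hand":-1,"xyz":[0,0,0],"roll":0}

```text
time_s: 16.17
ee_pos: [0.5231, -0.1758, 0.1746]
eef_rot: [0.999, -0.042, 0.001, 0.0]
force: [-0.1, 0.1, -7.0]
width: 0.616
finger_force: 65.7
```

Request:
arm_command:
  moves:
    - {"hand":-1,"xyz":[21,28.4,0],"roll":0.06}
    - {"hand":-1,"xyz":[21,28.4,0],"roll":0.06}
    - {"hand":-1,"xyz":[21,28.4,0],"roll":0.058}
    - {"hand":-1,"xyz":[21,28.4,0],"roll":0}
    - {"hand":-1,"xyz":[21,28.4,0],"roll":0}
    - {"hand":-1,"xyz":[21.3,28.5,0],"roll":0}
    - {"hand":-1,"xyz":[0,0,-20],"roll":0}
    - {"hand":-1,"xyz":[0,0,0],"roll":0}

```text
time_s: 16.83
ee_pos: [0.648, -0.0027, 0.1494]
eef_rot: [0.999, 0.049, -0.003, -0.001]
force: [-2.1, -0.8, -7.6]
width: 0.619
finger_force: 65.5
```

Request:
arm_command:
  moves:
    - {"hand":-1,"xyz":[0,0,0],"roll":0}
    - {"hand":-1,"xyz":[0,0,0],"roll":0}

```text
time_s: 17.0
ee_pos: [0.6487, -0.0062, 0.1535]
eef_rot: [0.999, 0.047, -0.001, 0.0]
force: [0.6, -0.6, -5.3]
width: 0.619
finger_force: 65.6
```

Run:
```python
from h import *
s=r.observe();print(s['ee_pos'],s['eef_rot'],s['force'])
b=r.capture('side')
d=cv2.resize(b[110:240,220:350][...,::-1],None,fx=4.5,fy=4.5,interpolation=cv2.INTER_CUBIC)
cv2.imwrite('pics/v8.png',d)
```

```text
[ 0.64871293 -0.00624698  0.15354629] [ 9.98902841e-01  4.68257618e-02 -6.50476145e-04  1.98070953e-04] [ 0.63080848 -0.56557646 -5.30791301]
```

View pics/v8.png

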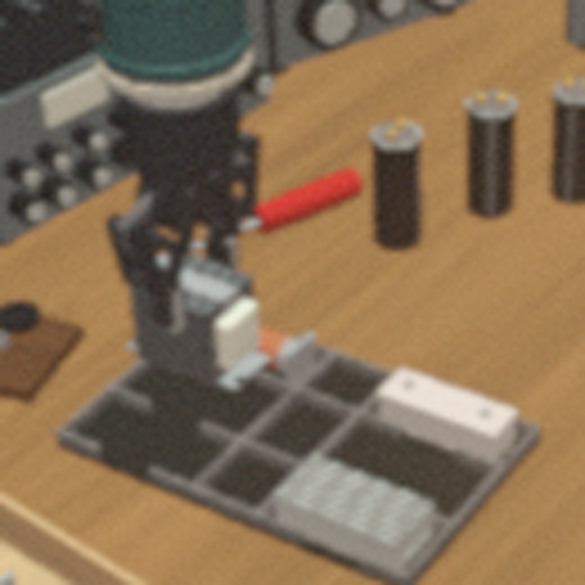

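The choke is held level over the far middle bay. Lowering in small steps.

Request:
arm_command:
  moves:
    - {"hand":-1,"xyz":[0.5,1,-15],"roll":0}
    - {"hand":-1,"xyz":[0,0,-10],"roll":0}
    - {"hand":-1,"xyz":[0,0,-6],"roll":0}
    - {"hand":-1,"xyz":[0,0,-3],"roll":0}
    - {"hand":-1,"xyz":[0,0,-2],"roll":0}
    - {"hand":-1,"xyz":[0,0,0],"roll":0}
    - {"hand":-1,"xyz":[0,0,0],"roll":0}

```text
time_s: 17.63
ee_pos: [0.6498, -0.0042, 0.118]
eef_rot: [0.999, 0.047, 0.0, -0.0]
force: [-0.3, 0.4, -5.2]
width: 0.616
finger_force: 65.7
```

Request:
arm_command:
  moves:
    - {"hand":-1,"xyz":[0,0,-1],"roll":0}
    - {"hand":0.9,"xyz":[0,0,0],"roll":0}
    - {"hand":0.9,"xyz":[0,0,0],"roll":0}
    - {"hand":0.9,"xyz":[0,0,0],"roll":0}
    - {"hand":0.9,"xyz":[0,0,15],"roll":0}
    - {"hand":0.9,"xyz":[0,0,40],"roll":0}
    - {"hand":0.9,"xyz":[0,0,40],"roll":0}
    - {"hand":0.9,"xyz":[-30,0,0],"roll":0.12}

```text
time_s: 18.3
ee_pos: [0.6253, -0.0039, 0.2197]
eef_rot: [0.994, 0.106, 0.006, 0.001]
force: [1.8, -0.7, 0.8]
width: 0.949
finger_force: 0.0
```

Request:
arm_command:
  moves:
    - {"hand":0.3,"xyz":[-30,-26,0],"roll":0.12}
    - {"hand":0.3,"xyz":[-30,-26,0],"roll":0.12}
    - {"hand":0.3,"xyz":[-30,-26,0],"roll":0.12}
    - {"hand":0.3,"xyz":[-30,-26,0],"roll":0.12}
    - {"hand":0.3,"xyz":[0,-36,0],"roll":0.12}
    - {"hand":0.3,"xyz":[0,-36,0],"roll":0.12}
    - {"hand":0.3,"xyz":[0,0,0],"roll":0.12}
    - {"hand":0.3,"xyz":[0,0,0],"roll":0.12}

```text
time_s: 18.97
ee_pos: [0.4996, -0.1805, 0.2123]
eef_rot: [0.834, 0.552, 0.0, 0.001]
force: [0.4, 0.7, 0.5]
width: 0.649
finger_force: 0.0
```

Run:
```python
from h import *
s=r.observe();print(s['ee_pos'],s['eef_rot'])
a=r.capture('top');b=r.capture('side');np.save('pics/tA.npy',a);np.save('pics/sA.npy',b)
c=cv2.resize(a[100:250,240:480][...,::-1],None,fx=3.3,fy=3.3*0.6,interpolation=cv2.INTER_CUBIC)
d=cv2.resize(b[110:240,220:400][...,::-1],None,fx=792/180,fy=2.2,interpolation=cv2.INTER_CUBIC)
cv2.imwrite('pics/v9.png',np.vstack([c,d]))
def tri(a,b):
    A=[]
    for n,(u,v) in(('top',a),('side',b)):
        K,R,t=cal(n);P=K@np.c_[R,t];A+=[u*P[2]-P[0],v*P[2]-P[1]]
    X=np.linalg.svd(np.array(A))[2][-1];return (X[:3]/X[3]*1000).round(1)
# side: grey disc tops of the cans near predicted positions
H,S,V=hsvof(b);Ht,St,Vt=hsvof(a)
m=((S<60)&(V>110)).astype(np.uint8);mt=((St<70)&(Vt>95)).astype(np.uint8)
for X in((.6665,-.2504),(.633,-.3289),(.5912,-.3882)):
    res=[]
    for n,mm in(('top',mt),('side',m)):
        u,v=np.rint(proj(n,[X[0],X[1],.092])[0]).astype(int);w=mm[v-9:v+10,u-11:u+12];ys,xs=np.nonzero(w)
        (x,y),sz,_=cv2.minAreaRect(np.c_[xs,ys].astype(np.float32));res.append((x+u-11,y+v-9));print(n,len(xs),np.round(sz,1),(ray(n,[res[-1]],.092)*1000).round(1)[0,:2])
    print(tri(*res))
```

```text
[ 0.49958987 -0.18050792  0.21232004] [8.33737181e-01 5.52161149e-01 6.33380785e-05 6.12039335e-04]
top 182 [16.2 15.6] [ 665.1 -250.4]
side 41 [ 4. 10.] [ 664.4 -254. ]
[ 663.3 -250.7   94.2]
top 229 [17. 22.] [ 631.6 -328.8]
side 4 [1. 1.] [ 644.5 -323. ]
[ 638.2 -324.5   92.8]
top 188 [16. 18.] [ 590.  -384.5]
side 20 [8.3 2.8] [ 595.7 -397.9]
[ 586.8 -381.5  102.6]
```

View pics/v9.png

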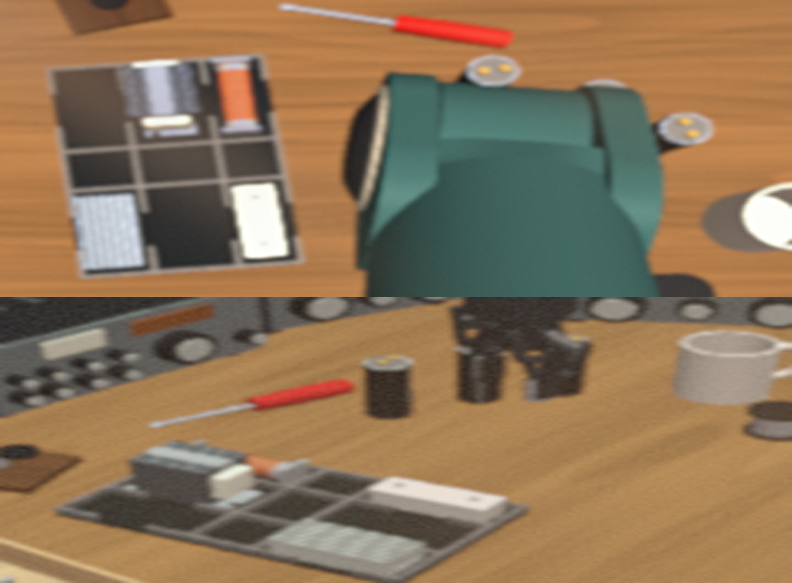

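The choke is in the far middle bay, with nothing tall in the tray. One can (top at (493,70) in the crop) is clear of the arm. Refining the can centres from the two unobstructed first pictures.

Run:
```python
from h import *
a=np.load('pics/top0.npy');b=np.load('pics/side0.npy')
def tri(a,b):
    A=[]
    for n,(u,v) in(('top',a),('side',b)):
        K,R,t=cal(n);P=K@np.c_[R,t];A+=[u*P[2]-P[0],v*P[2]-P[1]]
    X=np.linalg.svd(np.array(A))[2][-1];return (X[:3]/X[3]*1000).round(1)
for X in((.6665,-.2504),(.633,-.3289),(.5912,-.3882)):
    res=[]
    for n,im,vt in(('top',a,95),('side',b,85)):
        H,S,V=hsvof(im);u,v=np.rint(proj(n,[X[0],X[1],.092])[0]).astype(int)
        m=(V>vt)&((S<90)|((H>15)&(H<35)&(S>120)&(V>150)&(n=='x')))
        q=np.zeros(m.shape,np.uint8);q[v-11:v+12,u-12:u+13]=m[v-11:v+12,u-12:u+13]
        nn,l,st,_=cv2.connectedComponentsWithStats(q);k=1+np.argmax(st[1:,4]);ys,xs=np.nonzero(l==k)
        e=cv2.minAreaRect(np.c_[xs,ys].astype(np.float32));res.append(e[0]);print(n,len(xs),np.round(e[1],1),(ray(n,[e[0]],.092)*1000).round(1)[0,:2])
    print(tri(*res))
b=np.load('pics/sA.npy');a2=np.load('pics/tA.npy');H,S,V=hsvof(a2)
print('heat',rect((S<75)&(V>110),(258,190,284,240),.032))
```

```text
top 193 [15. 16.] [ 665.3 -250.4]
side 65 [ 6. 11.] [ 665.8 -253. ]
[ 664.2 -250.3   93.9]
top 199 [16.3 16.3] [ 632.8 -330.1]
side 66 [13.8 10.2] [ 621.  -323.4]
[ 631.8 -334.3   83.4]
top 206 [16. 16.] [ 589.9 -386.9]
side 57 [ 6. 10.] [ 591.9 -392. ]
[ 588.6 -385.8   96. ]
heat (array([484.7,  42.5]), array([127.,  61.]), -0.5)
```

Request:
arm_command:
  moves:
    - {"hand":1,"xyz":[33,-14,0],"roll":0.124}
    - {"hand":1,"xyz":[33,-14,0],"roll":0.124}
    - {"hand":1,"xyz":[33,-14,0],"roll":0.124}
    - {"hand":1,"xyz":[33,-14,0],"roll":0.124}
    - {"hand":1,"xyz":[33.4,-14.5,0],"roll":0}
    - {"hand":1,"xyz":[0,0,-20],"roll":0}
    - {"hand":1,"xyz":[0,0,0],"roll":0}
    - {"hand":1,"xyz":[0,0,0],"roll":0}

```text
time_s: 19.73
ee_pos: [0.6648, -0.2477, 0.1909]
eef_rot: [0.674, 0.738, -0.0, -0.001]
force: [0.3, -0.2, 1.2]
width: 1.001
finger_force: 0.0
```

Request:
arm_command:
  moves:
    - {"hand":1,"xyz":[0,0,-30],"roll":0}
    - {"hand":1,"xyz":[0,0,-20],"roll":0}
    - {"hand":1,"xyz":[0,0,-8],"roll":0}
    - {"hand":1,"xyz":[0,0,0],"roll":0}
    - {"hand":1,"xyz":[0,0,0],"roll":0}

```text
time_s: 20.15
ee_pos: [0.6655, -0.2484, 0.1353]
eef_rot: [0.674, 0.739, 0.0, 0.0]
force: [-0.2, -1.0, 0.8]
width: 0.997
finger_force: 0.0
```

Request:
arm_command:
  moves:
    - {"hand":1,"xyz":[0,-2.5,0],"roll":0}
    - {"hand":0.4,"xyz":[0,0,0],"roll":0}
    - {"hand":0,"xyz":[0,0,0],"roll":0}
    - {"hand":-1,"xyz":[0,0,0],"roll":0}
    - {"hand":-1,"xyz":[0,0,0],"roll":0}
    - {"hand":-1,"xyz":[0,0,0],"roll":0}
    - {"hand":-1,"xyz":[0,0,0],"roll":0}

```text
time_s: 20.73
ee_pos: [0.6654, -0.2512, 0.1345]
eef_rot: [0.674, 0.739, 0.0, 0.0]
force: [-2.1, 0.8, 5.0]
width: 0.426
finger_force: 59.6
```

Request:
arm_command:
  moves:
    - {"hand":-1,"xyz":[0,0,10],"roll":0}
    - {"hand":-1,"xyz":[0,0,30],"roll":0}
    - {"hand":-1,"xyz":[0,0,40],"roll":0}
    - {"hand":-1,"xyz":[0,0,0],"roll":0}
    - {"hand":-1,"xyz":[0,0,0],"roll":0}

```text
time_s: 21.15
ee_pos: [0.6662, -0.2513, 0.217]
eef_rot: [0.674, 0.739, 0.001, 0.002]
force: [0.2, -0.7, -2.1]
width: 0.423
finger_force: 60.5
```

Run:
```python
from h import *
s=r.observe();print(s['ee_pos'],s['eef_rot'])
b=r.capture('side')
d=cv2.resize(b[100:200,270:400][...,::-1],None,fx=4.5,fy=4.5,interpolation=cv2.INTER_CUBIC)
cv2.imwrite('pics/v10.png',d)
```

```text
[ 0.6661537  -0.25129744  0.21703911] [0.67351396 0.73917125 0.00078105 0.00204862]
```

View pics/v10.png

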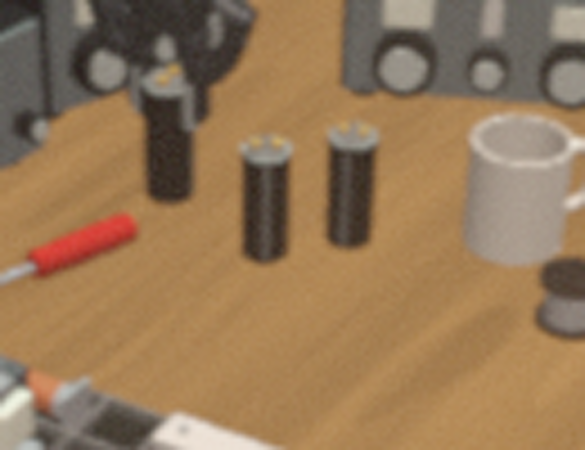

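Can 1 is held upright. Carrying it to the left short bay.

Request:
arm_command:
  moves:
    - {"hand":-1,"xyz":[-13,37.4,0],"roll":0}
    - {"hand":-1,"xyz":[-13,37.4,0],"roll":0}
    - {"hand":-1,"xyz":[-13,37.4,0],"roll":0}
    - {"hand":-1,"xyz":[-13,37.4,0],"roll":0}
    - {"hand":-1,"xyz":[-13,37.4,0],"roll":0}
    - {"hand":-1,"xyz":[-13,37.4,0],"roll":0}
    - {"hand":-1,"xyz":[-13,37.4,0],"roll":0}
    - {"hand":-1,"xyz":[-13,37.2,0],"roll":0}

```text
time_s: 21.87
ee_pos: [0.5597, 0.0493, 0.2131]
eef_rot: [0.674, 0.739, -0.001, -0.001]
force: [0.7, 0.4, -1.8]
width: 0.427
finger_force: 60.7
```

Request:
arm_command:
  moves:
    - {"hand":-1,"xyz":[0,0,-30],"roll":0}
    - {"hand":-1,"xyz":[0,0,-15],"roll":0}
    - {"hand":-1,"xyz":[0,0,-5],"roll":0}
    - {"hand":-1,"xyz":[0,0,0],"roll":0}
    - {"hand":-1,"xyz":[0,0,0],"roll":0}
    - {"hand":-1,"xyz":[0,0,0],"roll":0}

```text
time_s: 22.37
ee_pos: [0.5617, 0.0476, 0.1646]
eef_rot: [0.674, 0.739, 0.0, 0.0]
force: [0.8, 0.2, -1.6]
width: 0.427
finger_force: 60.7
```

Request:
arm_command:
  moves:
    - {"hand":-1,"xyz":[0,0,-12],"roll":0}
    - {"hand":-1,"xyz":[0,0,-8],"roll":0}
    - {"hand":-1,"xyz":[0,0,-4],"roll":0}
    - {"hand":-1,"xyz":[0,0,-1],"roll":0}
    - {"hand":-1,"xyz":[0,0,0],"roll":0}
    - {"hand":-1,"xyz":[0,0,0],"roll":0}

```text
time_s: 22.87
ee_pos: [0.5611, 0.0478, 0.1385]
eef_rot: [0.674, 0.739, -0.0, -0.0]
force: [-1.2, -0.3, -1.5]
width: 0.429
finger_force: 60.6
```

Request:
arm_command:
  moves:
    - {"hand":0.2,"xyz":[0,0,0],"roll":0}
    - {"hand":0.2,"xyz":[0,0,0],"roll":0}
    - {"hand":0.2,"xyz":[0,0,0],"roll":0}
    - {"hand":0.3,"xyz":[0,0,10],"roll":0}
    - {"hand":0.3,"xyz":[0,0,35],"roll":0}
    - {"hand":0.6,"xyz":[0,0,35],"roll":0}
    - {"hand":0.6,"xyz":[7.1,-37.8,0],"roll":0}
    - {"hand":0.6,"xyz":[7.1,-37.8,0],"roll":0}

```text
time_s: 23.53
ee_pos: [0.5764, -0.0267, 0.2222]
eef_rot: [0.672, 0.741, 0.002, 0.002]
force: [0.5, -0.4, -0.5]
width: 0.803
finger_force: 0.0
```

Request:
arm_command:
  moves:
    - {"hand":0.6,"xyz":[7.1,-37.8,0],"roll":0}
    - {"hand":0.6,"xyz":[7.1,-37.8,0],"roll":0}
    - {"hand":0.6,"xyz":[7.1,-37.8,0],"roll":0}
    - {"hand":0.6,"xyz":[7.1,-37.8,0],"roll":0}
    - {"hand":0.6,"xyz":[7.1,-37.8,0],"roll":0}
    - {"hand":0.6,"xyz":[7.1,-37.8,0],"roll":0}
    - {"hand":0.6,"xyz":[7.1,-37.8,0],"roll":0}
    - {"hand":0.6,"xyz":[7.1,-37.8,0],"roll":0}

```text
time_s: 24.2
ee_pos: [0.6322, -0.3321, 0.2199]
eef_rot: [0.673, 0.739, 0.0, 0.0]
force: [0.7, -0.3, 1.1]
width: 0.802
finger_force: 0.0
```

Request:
arm_command:
  moves:
    - {"hand":0.6,"xyz":[0,0,0],"roll":0}
    - {"hand":0.6,"xyz":[0,0,0],"roll":0}
    - {"hand":0.6,"xyz":[0,0,0],"roll":0}

```text
time_s: 24.45
ee_pos: [0.6323, -0.3296, 0.2193]
eef_rot: [0.673, 0.739, 0.0, -0.0]
force: [-0.1, 1.3, 0.7]
width: 0.798
finger_force: 0.0
```

Run:
```python
from h import *
s=r.observe();print(s['ee_pos'],s['eef_rot'])
a=r.capture('top');b=r.capture('side')
c=cv2.resize(a[110:250,240:370][...,::-1],None,fx=3,fy=3,interpolation=cv2.INTER_CUBIC)
d=cv2.resize(b[100:240,240:370][...,::-1],None,fx=3,fy=3,interpolation=cv2.INTER_CUBIC)
cv2.imwrite('pics/v11.png',np.hstack([c,d]))
```

```text
[ 0.6322972  -0.32958073  0.21925874] [ 6.73369041e-01  7.39306420e-01  3.56260289e-04 -1.56025127e-04]
```

View pics/v11.png

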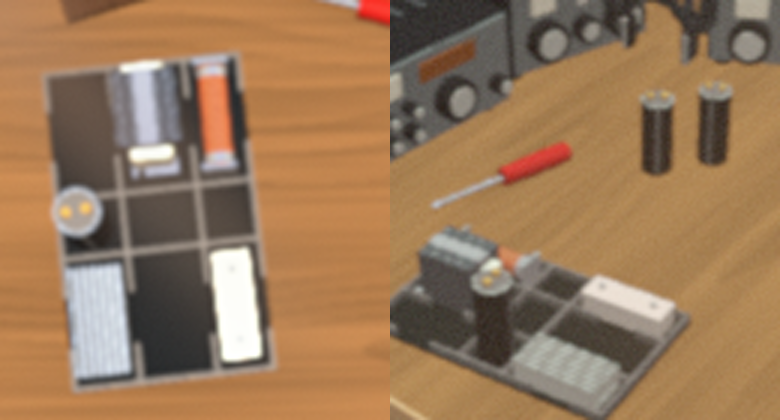

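Can 1 stands upright in the left short bay. That was my 15th viewed picture, one over the limit of 14, so I will check the rest by numbers only. Now can 2.

Request:
arm_command:
  moves:
    - {"hand":0.6,"xyz":[0,0,-30],"roll":0}
    - {"hand":0.6,"xyz":[0,0,-30],"roll":0}
    - {"hand":0.6,"xyz":[0,0,-17],"roll":0}
    - {"hand":0.6,"xyz":[0,0,-8],"roll":0}
    - {"hand":0.6,"xyz":[0,0,0],"roll":0}
    - {"hand":0.6,"xyz":[0,0,0],"roll":0}

```text
time_s: 25.05
ee_pos: [0.6328, -0.3296, 0.1349]
eef_rot: [0.673, 0.739, 0.0, 0.0]
force: [0.4, 0.6, 1.0]
width: 0.803
finger_force: 0.0
```

Request:
arm_command:
  moves:
    - {"hand":0.2,"xyz":[0,0,0],"roll":0}
    - {"hand":0,"xyz":[0,0,0],"roll":0}
    - {"hand":-1,"xyz":[0,0,0],"roll":0}
    - {"hand":-1,"xyz":[0,0,0],"roll":0}
    - {"hand":-1,"xyz":[0,0,0],"roll":0}
    - {"hand":-1,"xyz":[0,0,0],"roll":0}

```text
time_s: 25.55
ee_pos: [0.6328, -0.3304, 0.1355]
eef_rot: [0.674, 0.739, 0.0, 0.001]
force: [-1.2, 0.9, 7.8]
width: 0.424
finger_force: 59.4
```

Request:
arm_command:
  moves:
    - {"hand":-1,"xyz":[0,0,10],"roll":0}
    - {"hand":-1,"xyz":[0,0,30],"roll":0}
    - {"hand":-1,"xyz":[0,0,40],"roll":0}
    - {"hand":-1,"xyz":[0,0,0],"roll":0}
    - {"hand":-1,"xyz":[0,0,0],"roll":0}

```text
time_s: 25.97
ee_pos: [0.6332, -0.3305, 0.2175]
eef_rot: [0.674, 0.739, 0.001, 0.002]
force: [-0.8, 0.3, -2.8]
width: 0.427
finger_force: 60.7
```

Request:
arm_command:
  moves:
    - {"hand":-1,"xyz":[-8.2,39.7,0],"roll":0}
    - {"hand":-1,"xyz":[-8.2,39.7,0],"roll":0}
    - {"hand":-1,"xyz":[-8.2,39.7,0],"roll":0}
    - {"hand":-1,"xyz":[-8.2,39.7,0],"roll":0}
    - {"hand":-1,"xyz":[-8.2,39.7,0],"roll":0}
    - {"hand":-1,"xyz":[-8.2,39.7,0],"roll":0}
    - {"hand":-1,"xyz":[-8.2,39.7,0],"roll":0}
    - {"hand":-1,"xyz":[-8,39.6,0],"roll":0}

```text
time_s: 26.63
ee_pos: [0.5657, -0.011, 0.2136]
eef_rot: [0.674, 0.739, -0.0, -0.0]
force: [1.6, -0.1, -1.2]
width: 0.423
finger_force: 60.8
```

Request:
arm_command:
  moves:
    - {"hand":-1,"xyz":[0,0,-30],"roll":0}
    - {"hand":-1,"xyz":[0,0,-15],"roll":0}
    - {"hand":-1,"xyz":[0,0,-5],"roll":0}
    - {"hand":-1,"xyz":[0,0,0],"roll":0}
    - {"hand":-1,"xyz":[0,0,0],"roll":0}
    - {"hand":-1,"xyz":[0,0,0],"roll":0}

```text
time_s: 27.13
ee_pos: [0.5673, -0.013, 0.1648]
eef_rot: [0.674, 0.739, 0.0, 0.0]
force: [-0.2, -0.4, -2.2]
width: 0.43
finger_force: 60.8
```

Request:
arm_command:
  moves:
    - {"hand":-1,"xyz":[0,0,-12],"roll":0}
    - {"hand":-1,"xyz":[0,0,-8],"roll":0}
    - {"hand":-1,"xyz":[0,0,-4],"roll":0}
    - {"hand":-1,"xyz":[0,0,-1],"roll":0}
    - {"hand":-1,"xyz":[0,0,0],"roll":0}
    - {"hand":-1,"xyz":[0,0,0],"roll":0}

```text
time_s: 27.63
ee_pos: [0.5667, -0.0128, 0.1394]
eef_rot: [0.674, 0.739, -0.001, 0.0]
force: [-9.4, -1.2, 22.4]
width: 0.429
finger_force: 63.3
```

Request:
arm_command:
  moves:
    - {"hand":0.1,"xyz":[0,0,0],"roll":0}
    - {"hand":0.1,"xyz":[0,0,0],"roll":0}
    - {"hand":0.2,"xyz":[0,0,0],"roll":0}
    - {"hand":0.2,"xyz":[0,0,10],"roll":0}
    - {"hand":0.2,"xyz":[0,0,35],"roll":0}
    - {"hand":0.6,"xyz":[0,0,35],"roll":0}
    - {"hand":0.6,"xyz":[2.3,-37.5,0],"roll":0}
    - {"hand":0.6,"xyz":[2.3,-37.5,0],"roll":0}

```text
time_s: 28.3
ee_pos: [0.5724, -0.0867, 0.2219]
eef_rot: [0.672, 0.741, 0.001, 0.002]
force: [-0.3, -0.4, -0.8]
width: 0.799
finger_force: 0.0
```

Request:
arm_command:
  moves:
    - {"hand":0.6,"xyz":[2.3,-37.5,0],"roll":0}
    - {"hand":0.6,"xyz":[2.3,-37.5,0],"roll":0}
    - {"hand":0.6,"xyz":[2.3,-37.5,0],"roll":0}
    - {"hand":0.6,"xyz":[2.3,-37.5,0],"roll":0}
    - {"hand":0.6,"xyz":[2.3,-37.5,0],"roll":0}
    - {"hand":0.6,"xyz":[2.3,-37.5,0],"roll":0}
    - {"hand":0.6,"xyz":[2.3,-37.5,0],"roll":0}
    - {"hand":0.6,"xyz":[2.3,-37.5,0],"roll":0}

```text
time_s: 28.97
ee_pos: [0.5896, -0.3895, 0.2196]
eef_rot: [0.673, 0.739, 0.0, 0.0]
force: [0.7, 0.7, 0.9]
width: 0.801
finger_force: 0.0
```

Request:
arm_command:
  moves:
    - {"hand":0.6,"xyz":[0,0,0],"roll":0}
    - {"hand":0.6,"xyz":[0,0,0],"roll":0}
    - {"hand":0.6,"xyz":[0,0,0],"roll":0}

```text
time_s: 29.22
ee_pos: [0.5899, -0.3871, 0.2191]
eef_rot: [0.673, 0.739, 0.0, -0.0]
force: [0.3, 0.8, 0.1]
width: 0.797
finger_force: 0.0
```

Run:
```python
from h import *
s=r.observe();print(s['ee_pos'],s['eef_rot'])
a=r.capture('top');b=r.capture('side');H,S,V=hsvof(a)
m=(S<90)&(V>95)
def disc(im,n,X,z,vt):
    H,S,V=hsvof(im);u,v=np.rint(proj(n,[X[0],X[1],z])[0]).astype(int)
    q=np.zeros(H.shape,np.uint8);q[v-11:v+12,u-12:u+13]=((S<90)&(V>vt))[v-11:v+12,u-12:u+13]
    nn,l,st,_=cv2.connectedComponentsWithStats(q);k=1+np.argmax(st[1:,4]);ys,xs=np.nonzero(l==k)
    e=cv2.minAreaRect(np.c_[xs,ys].astype(np.float32));return n,len(xs),np.round(e[1],1),(ray(n,[e[0]],z)*1000).round(1)[0,:2]
print('can1',disc(a,'top',(.562,.0477),.096,95));print('can2',disc(a,'top',(.5678,-.013),.096,95),disc(b,'side',(.5678,-.013),.096,85))
print('can3',disc(b,'side',(.59,-.388),.092,85),'mug',rect((S<40)&(V>170),(460,190,505,232),.092))
```

```text
[ 0.58991745 -0.38709886  0.21907094] [ 6.73399434e-01  7.39278730e-01  3.30272598e-04 -2.29943214e-04]
can1 ('top', 275, array([22., 21.]), array([561.2,  43.4]))
can2 ('top', 406, array([22., 24.]), array([567.3, -12.4])) ('side', 90, array([ 8.6, 13.1]), array([567.1, -15.7]))
can3 ('side', 55, array([ 6., 10.]), array([ 591.9, -392. ])) mug (array([ 484.3, -446.1]), array([81., 48.]), -7.6)
```

Can 2 stands where wanted and can 3 is unmoved. Picking can 3.

Request:
arm_command:
  moves:
    - {"hand":0.6,"xyz":[0,-0.5,-30],"roll":0}
    - {"hand":0.6,"xyz":[0,0,-30],"roll":0}
    - {"hand":0.6,"xyz":[0,0,-17],"roll":0}
    - {"hand":0.6,"xyz":[0,0,-7],"roll":0}
    - {"hand":0.6,"xyz":[0,0,0],"roll":0}
    - {"hand":0.6,"xyz":[0,0,0],"roll":0}

```text
time_s: 29.82
ee_pos: [0.5904, -0.3877, 0.136]
eef_rot: [0.673, 0.739, 0.0, 0.0]
force: [0.1, -0.0, 0.6]
width: 0.8
finger_force: 0.0
```

Request:
arm_command:
  moves:
    - {"hand":0.2,"xyz":[0,0,0],"roll":0}
    - {"hand":0,"xyz":[0,0,0],"roll":0}
    - {"hand":-1,"xyz":[0,0,0],"roll":0}
    - {"hand":-1,"xyz":[0,0,0],"roll":0}
    - {"hand":-1,"xyz":[0,0,0],"roll":0}
    - {"hand":-1,"xyz":[0,0,0],"roll":0}

```text
time_s: 30.32
ee_pos: [0.5904, -0.3884, 0.1366]
eef_rot: [0.674, 0.739, 0.0, 0.001]
force: [-0.9, 0.9, 8.5]
width: 0.425
finger_force: 59.6
```

Request:
arm_command:
  moves:
    - {"hand":-1,"xyz":[0,0,10],"roll":0}
    - {"hand":-1,"xyz":[0,0,30],"roll":0}
    - {"hand":-1,"xyz":[0,0,40],"roll":0}
    - {"hand":-1,"xyz":[0,0,0],"roll":0}
    - {"hand":-1,"xyz":[0,0,0],"roll":0}

```text
time_s: 30.73
ee_pos: [0.5907, -0.3886, 0.2184]
eef_rot: [0.674, 0.739, 0.0, 0.002]
force: [-0.2, -0.2, -2.1]
width: 0.428
finger_force: 60.6
```

Request:
arm_command:
  moves:
    - {"hand":-1,"xyz":[-2.2,39.9,0],"roll":0}
    - {"hand":-1,"xyz":[-2.2,39.9,0],"roll":0}
    - {"hand":-1,"xyz":[-2.2,39.9,0],"roll":0}
    - {"hand":-1,"xyz":[-2.2,39.9,0],"roll":0}
    - {"hand":-1,"xyz":[-2.2,39.9,0],"roll":0}
    - {"hand":-1,"xyz":[-2.2,39.9,0],"roll":0}
    - {"hand":-1,"xyz":[-2.2,39.9,0],"roll":0}
    - {"hand":-1,"xyz":[-2,39.4,0],"roll":0}

```text
time_s: 31.4
ee_pos: [0.5716, -0.0676, 0.2146]
eef_rot: [0.674, 0.739, -0.0, -0.0]
force: [0.3, -0.6, -1.3]
width: 0.429
finger_force: 60.7
```

Request:
arm_command:
  moves:
    - {"hand":-1,"xyz":[0,0,-30],"roll":0}
    - {"hand":-1,"xyz":[0,0,-15],"roll":0}
    - {"hand":-1,"xyz":[0,0,-5],"roll":0}
    - {"hand":-1,"xyz":[0,0,0],"roll":0}
    - {"hand":-1,"xyz":[0,0,0],"roll":0}
    - {"hand":-1,"xyz":[0,0,0],"roll":0}

```text
time_s: 31.9
ee_pos: [0.5729, -0.0698, 0.1658]
eef_rot: [0.674, 0.739, 0.0, 0.0]
force: [0.0, -0.3, -1.0]
width: 0.425
finger_force: 60.7
```

Run:
```python
from h import *
s=r.observe();print(s['ee_pos']);b=r.capture('side');a=r.capture('top')
# can's dark body in the side view: centre column of the lowest part vs projected target
H,S,V=hsvof(b)
zb=s['ee_pos'][2]-.1366
for f in(.01,.02,.03):
    X=[s['ee_pos'][0],s['ee_pos'][1],zb+f];u,v=proj('side',X)[0];row=V[int(round(v)),int(u)-16:int(u)+17]
    print(round(u,1),round(v,1),row.tolist())
```

```text
[ 0.57285088 -0.06984953  0.16579555]
296.0 188.4 [150, 97, 58, 53, 58, 59, 73, 75, 64, 54, 60, 62, 58, 62, 75, 84, 77, 64, 57, 60, 57, 60, 76, 121, 154, 171, 174, 175, 175, 172, 177, 180, 173]
295.9 185.8 [176, 109, 88, 112, 125, 135, 136, 134, 125, 112, 106, 84, 63, 60, 76, 83, 73, 60, 60, 61, 59, 54, 69, 115, 153, 172, 172, 174, 172, 173, 173, 174, 176]
295.8 183.2 [180, 157, 148, 148, 152, 148, 150, 148, 143, 147, 153, 156, 154, 121, 91, 84, 73, 62, 57, 61, 61, 57, 78, 133, 170, 175, 173, 170, 172, 174, 174, 171, 172]
```

Request:
arm_command:
  moves:
    - {"hand":-1,"xyz":[0,0,-8],"roll":0}
    - {"hand":-1,"xyz":[0,0,-4],"roll":0}
    - {"hand":-1,"xyz":[0,0,-3],"roll":0}
    - {"hand":-1,"xyz":[0,0,-3],"roll":0}
    - {"hand":-1,"xyz":[0,0,0],"roll":0}
    - {"hand":-1,"xyz":[0,0,0],"roll":0}

```text
time_s: 32.5
ee_pos: [0.5724, -0.0694, 0.1467]
eef_rot: [0.673, 0.739, -0.0, -0.0]
force: [0.2, 0.1, -1.6]
width: 0.426
finger_force: 60.7
```

It is inside the rim without contact. Setting it down and backing off clear of the cameras.

Request:
arm_command:
  moves:
    - {"hand":-1,"xyz":[0,0,-3],"roll":0}
    - {"hand":-1,"xyz":[0,0,-2.5],"roll":0}
    - {"hand":-1,"xyz":[0,0,0],"roll":0}
    - {"hand":0.1,"xyz":[0,0,0],"roll":0}
    - {"hand":0.1,"xyz":[0,0,0],"roll":0}
    - {"hand":0.2,"xyz":[0,0,0],"roll":0}
    - {"hand":0.2,"xyz":[0,0,10],"roll":0}
    - {"hand":0.2,"xyz":[0,0,35],"roll":0}

```text
time_s: 33.17
ee_pos: [0.5706, -0.0694, 0.1836]
eef_rot: [0.673, 0.739, -0.002, -0.003]
force: [-0.0, -0.2, -0.1]
width: 0.602
finger_force: 0.0
```

Request:
arm_command:
  moves:
    - {"hand":0.2,"xyz":[0,0,35],"roll":0}
    - {"hand":0.2,"xyz":[0,-40,10],"roll":0}
    - {"hand":0.2,"xyz":[0,-40,0],"roll":0}
    - {"hand":0.2,"xyz":[0,-40,0],"roll":0}
    - {"hand":0.2,"xyz":[0,-40,0],"roll":0}
    - {"hand":0.2,"xyz":[0,-40,0],"roll":0}
    - {"hand":0.2,"xyz":[0,-40,0],"roll":0}
    - {"hand":0.2,"xyz":[0,0,0],"roll":0}

```text
time_s: 33.83
ee_pos: [0.5703, -0.3185, 0.2318]
eef_rot: [0.677, 0.736, -0.001, 0.001]
force: [-0.5, -1.3, -0.4]
width: 0.599
finger_force: 0.0
```

Run:
```python
from h import *
s=r.observe();print(s['ee_pos'],s['force'])
a=r.capture('top');b=r.capture('side');H,S,V=hsvof(a)
def disc(im,n,X,z,vt):
    H,S,V=hsvof(im);u,v=np.rint(proj(n,[X[0],X[1],z])[0]).astype(int)
    q=np.zeros(H.shape,np.uint8);q[v-9:v+10,u-9:u+10]=((S<90)&(V>vt))[v-9:v+10,u-9:u+10]
    nn,l,st,_=cv2.connectedComponentsWithStats(q);k=1+np.argmax(st[1:,4]);ys,xs=np.nonzero(l==k)
    e=cv2.minAreaRect(np.c_[xs,ys].astype(np.float32));return len(xs),np.round(e[1],1),(ray(n,[e[0]],z)*1000).round(1)[0,:2]
for n,X in(('c1',(.562,.0477)),('c2',(.5678,-.013)),('c3',(.5731,-.0697))): print(n,X,disc(a,'top',X,.096,100),disc(b,'side',X,.096,85))
print('film',rect((S<50)&(V>150),(308,200,330,236),.032))
red=(H<12)&(S>120)&(V>90);print('res',rect(red,(300,125,325,172),.029))
# heat sink: bluish-light blob in the near left bay
print('heat',rect((S<75)&(V>125),(262,195,283,234),.032))
# choke: white winding/silver strip in the far middle bay
print('choke',rect((S<60)&(V>150),(275,128,305,172),.05), 'expected',(649,-5))
print('scrap red',rect(red,(125,215,190,260),.02))
```

```text
[ 0.57034809 -0.31847082  0.23182999] [-0.53285331 -1.34149613 -0.42315772]
c1 (0.562, 0.0477) (243, array([17.8, 17.9]), array([559.7,  48. ])) (176, array([13., 16.]), array([571.6,  40.6]))
c2 (0.5678, -0.013) (280, array([18., 18.]), array([567.3, -12.4])) (101, array([ 8.9, 14.5]), array([566.8, -18.8]))
c3 (0.5731, -0.0697) (303, array([18., 18.]), array([573.4, -69.6])) (85, array([ 8., 12.]), array([573.1, -72.6]))
film (array([481.7, -75.7]), array([80., 39.]), 5.0)
res (array([655. , -60.6]), array([67., 31.]), 4.0)
heat (array([485.6,  41.1]), array([99., 53.]), -0.2)
choke (array([643.2,  -3.8]), array([109.,  51.]), 2.4) expected (649, -5)
scrap red (array([427.8, 324. ]), array([66., 27.]), -86.0)
```

Run:
```python
from h import *
a=r.capture('top').astype(int);t=np.load('pics/tA.npy').astype(int)
for n,q in(('heat',(212,236,262,284)),('choke',(130,160,278,303)),('film',(205,235,308,330))):
    d=np.abs(a-t)[q[0]:q[1],q[2]:q[3]];print(n,d.mean().round(1),d.max())
d=np.abs(a-t)[212:236,262:284].mean()
if d<12: print(r.sign_off())
```

```text
heat 21.0 145
choke 4.1 8
film 2.8 11
```

The heat sink region differs from the earlier picture, so I will inspect it numerically before handing in.

Run:
```python
from h import *
a=r.capture('top');t=np.load('pics/tA.npy')
for im in(t,a):
    H,S,V=hsvof(im)
    for v in range(184,240,2): print(v,''.join('#' if (S[v,u]<75 and V[v,u]>140) else '+' if (S[v,u]<75 and V[v,u]>95) else 'w' if S[v,u]>100 and V[v,u]>100 else '.' for u in range(248,292)))
    print()
```

```text
184 wwwwwwwwwww#+...................+++.........
186 wwwwwwwwwww#+...................+++.........
188 wwwwwwwwwww.+...................++++........
190 wwwwwwwwwww.#+...................+++........
192 wwwwwwwwwww.#+..................++#+++++++++
194 wwwwwwwwwwww#+.....+++++++++++++####++++++++
196 wwwwwwwwwwww###+++++++++++.......+++........
198 wwwwwwwwwwww##+..++++++++#######++++........
200 wwwwwwwwwwww.####################++++.......
202 wwwwwwwwwwww.####################++++.......
204 wwwwwwwwwwww.####################++++.......
206 wwwwwwwwwwwww####################++++.......
208 wwwwwwwwwwwww####################+..........
210 wwwwwwwwwwwwww+###################..........
212 wwwwwwwwwwwwww+###################..........
214 wwwwwwwwwwwwww+###################+.........
216 wwwwwwwwwwwwww.###################+.........
218 wwwwwwwwwwwwwww+##################+.........
220 wwwwwwwwwwwwwww+###################.........
222 wwwwwwwwwwwwwww+###################.........
224 wwwwwwwwwwwwwww####################+.++.....
226 wwwwwwwwwwwwwww####################++++.....
228 wwwwwwwwwwwwwww###
[... 944 characters left out ...]
##+...........
212 wwwwwwwwwwwww####################...........
214 wwwwwwwwwwwww####################...........
216 wwwwwwwwwwwww.###################+..........
218 wwwwwwwwwwwwww###################+..........
220 wwwwwwwwwwwwww###################+..........
222 wwwwwwwwwwwwww.###################..........
224 wwwwwwwwwwwwww.###################...++.....
226 wwwwwwwwwwwwww.###################+.+++.....
228 wwwwwwwwwwwwww.###################+..+++....
230 wwwwwwwwwwwwwww###################+..+#+....
232 wwwwwwwwwwwwwww####################..+#+....
234 wwwwwwwwwwwwwww####################+.+#+....
236 wwwwwwwwwwwwwww####################+++###++#
238 wwwwwwwwwwwwwww.#####################....www
```

The heat sink has been nudged about 6 mm toward the near wall and 3 mm left. If it is flat in its bay it can be at most 8.9 mm off centre, within 12. I'll use both views to check it has not climbed the rim.

Run:
```python
from h import *
b=r.capture('side');t=np.load('pics/sA.npy');a=r.capture('top')
# expected outlines in side view: bottom near-left corner etc. for flush-in-corner flat pose
th=np.radians(5.4);R=np.array([[np.cos(th),-np.sin(th)],[np.sin(th),np.cos(th)]])
def corners(dx,dy,z0):
    return {k:proj('side',[*(np.array([.5674,-.009])+R@np.array([-.082+dx+sx*.046,.057+dy+sy*.022])),z0+z])[0].round(1).tolist() for k,sx,sy,z in(('near left bottom',-1,1,0),('near left top',-1,1,.028),('near right top',-1,-1,.028),('far left top',1,1,.028),('far left bottom',1,1,0))}
print('before',corners(0,0,.004));print('flat',corners(-.0065,.003,.004));print('on rim',corners(-.0065,.003,.014))
for im in(t,b):
    H,S,V=hsvof(im)
    for v in range(180,232,2): print(v,''.join('#' if (S[v,u]<75 and V[v,u]>135) else '+' if (S[v,u]<75 and V[v,u]>105) else 'w' if S[v,u]>90 and V[v,u]>100 else '.' for u in range(272,332)))
    print()
```

```text
before {'near left bottom': [307.3, 238.0], 'near left top': [307.2, 230.7], 'near right top': [315.3, 221.7], 'far left top': [280.0, 219.5], 'far left bottom': [280.5, 226.7]}
flat {'near left bottom': [308.7, 239.5], 'near left top': [308.7, 232.2], 'near right top': [316.7, 223.1], 'far left top': [281.3, 220.9], 'far left bottom': [281.7, 228.1]}
on rim {'near left bottom': [308.7, 236.9], 'near left top': [308.6, 229.5], 'near right top': [316.8, 220.5], 'far left top': [281.1, 218.2], 'far left bottom': [281.6, 225.5]}
180 +#.wwwwwwwwwwwwwwwwwwwwwwwwwwwwwwwwwwwwwwwwwwwwwwwwwwwwwwwww
182 ++++wwwwwwwwwwwwwwwwwwwwwwwwwwwwwwwwwwwwwwwwwwwwwwwwwwwwwwww
184 #+..wwwwwwwww..###.wwwwwwwwwwwwwwwwwwwwwwwwwwwwwwwwwwwwwwwww
186 #####wwwww.#######.wwwwwwwwwwwwwwwwwwwwwwwwwwwwwwwwwwwwwwwww
188 #####.www.####+++++++###.wwwwwwwwwwwwwwwwwwwwwwwwwwwwwwwwwww
190 #####.www###++++++++++...+++#.wwwwwwwwwwwwwwwwwwwwwwwwwwwwww
192 ######+...++++++++++..........+++########.wwwwwwwwwwwwwwwwww
194 ######++++++++#++................#############.wwwwwwwwwwwww
196 #####+.....++++++..............+############
[... 2112 characters left out ...]
........+++...........................+++#########
212 ...........+++++++++++...............................+++###+
214 .............++++#######++...............................+++
216 ............+++##############+++.......................+++++
218 .........++++#####################++..................++++ww
220 ........+++############################++...........++++wwww
222 +++...+++.+#################################++....++++.wwwww
224 ...+++++..+###################################+..++++wwwwwww
226 www......++###################################++++.wwwwwwwww
228 wwwwwwww....++++##############################+++wwwwwwwwwww
230 wwwwwwwwwwwww...++###########################+..wwwwwwwwwwww
```

The side view shift is about +1.5 columns and +1.5–2 rows. That matches the "flat" prediction (+1.4, +1.5), not "on rim" (−1 row), so the heat sink is still flat in its bay. Handing in.

```bash
python3 -c "
from rig import r
print(r.sign_off())"
```

```text
the job is handed in; nothing more can be done
None
```

I handed the job in at about 34 s with every part placed as asked; the hand-in gave no verdict, and I viewed 15 pictures, one over the limit of 14. The heat sink was nudged in its bay late in the run and, by both camera views, still lies flat and within tolerance.

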